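# Strike the kiln-shelf stack after a firing

## Task

Take the fired stack down from the top: first set the vase upright in the middle of the round banding wheel, next lay the kiln shelf flat and centred across the two bearers of the wooden rack, lengthwise with the rack. Then stand the three kiln props upright side by side, all the way down, in the round white crock. Set each piece down gently without dropping it or toppling the vase, and leave the glaze jar and the trowel where they are.

Things in the scene. Friction and masses are not known exactly. Their poses are not given: they have to be found in the camera images.
- vase: Small bisque-fired reddish-brown bud vase, 64 mm tall, about 0.15 kg: straight round belly 48 mm in diameter from 4 to 42 mm height, then a shoulder to a neck of 24 mm and a lip of 30 mm. It stands on the kiln shelf at the start. Origin at the centre of its foot, z up; yaw has no meaning.
- kiln_shelf: Cream fired-clay kiln shelf, a plain slab 150 mm long (its x axis), 60 mm wide (y), 14 mm thick (z), about 0.28 kg. It rests loosely on three props, underside 92 mm above the table: two under one end, one under the other, each sticking out a little; the middle of both long sides is free for fingers. Origin at the centre of its underside.
- prop_a: Kiln prop: solid buff fired-clay cylinder, 34 mm diameter, 80 mm tall, about 0.14 kg, one of three alike, upright on the plywood board (top 12 mm above the table). Origin at the centre of its underside, z up; yaw has no meaning. One of the pair under one end of the shelf; only an 18 mm gap parts the two, so grip with fingers closing along the shelf's length.
- prop_b: Kiln prop: solid buff fired-clay cylinder, 34 mm diameter, 80 mm tall, about 0.14 kg, one of three alike, upright on the plywood board (top 12 mm above the table). Origin at the centre of its underside, z up; yaw has no meaning. The other one of the pair.
- prop_c: Kiln prop: solid buff fired-clay cylinder, 34 mm diameter, 80 mm tall, about 0.14 kg, one of three alike, upright on the plywood board (top 12 mm above the table). Origin at the centre of its underside, z up; yaw has no meaning. The single one under the other end of the shelf (144 mm from the pair).
- wheel: Banding wheel: grey round turntable that does not turn here, fixed; flat head of 140 mm diameter with its top 40 mm above the table, a thin ring and a small disc marking the middle. Origin on its axis at the table, z up.
- rack: Fixed low wooden rack: dark base board 190 mm long (x axis) x 110 mm wide (y) x 8 mm, with two pale bearers across it (each 18 mm wide along x, 100 mm long along y) at x = -45 and +45 mm, their tops 32 mm above the table. The shelf lies across both, its long axis along the rack's x either way round, centred. Origin at the centre of its underside.
- crock: Fixed round white glazed crock, open at the top: outer diameter 112 mm at the rim, rim 45 mm above the table, inner floor 8 mm above the table, clear inner diameter about 96 mm at the floor and 100 mm at the rim. The three props stand in it side by side in a triangle and stick out 43 mm above the rim. Origin on its axis at the table, z up.
- glaze_jar: Bystander: loose whitish translucent jar with a white lid, 68 mm diameter, 90 mm tall, beyond the work on the robot's left. Origin at the centre of its underside. Not to be moved.
- trowel: Bystander: loose spatula-like trowel, 200 mm long, lying flat beyond the work on the robot's right, pointing sideways. Its x axis runs along it from handle to blade, origin about its middle on the table. Not to be moved.
There are look-alikes about, which are no part of the job. There is more than one size of the rack; the one meant has the size given above.

How it is judged:
By the outcome, as a careful person would: the job done as asked, in the order asked, and still so for the second after the job is handed in, with the robot touching nothing.
It also fails if it takes over 138 s, if anything falls off the work surface, if the arm or the gripper's body presses on something with over 40 N, if the wrist force passes 120 N, or if a joint passes its speed limit or range.

## Robot

A 7-joint arm with a two-finger parallel gripper is mounted at the origin on the work surface. World frame = base frame: x ahead of the robot, y to its left, z up, the work surface at z = 0. Lengths are in m, angles in rad, forces in N, time in s.
With the tool pointing down it reaches from about 0.4 to 0.9 m from the base axis. Payload 5.5 kg.
Tool frame: the origin (TCP) lies at the very end of the fingers, on their centre line; the grasp point (between the pads) lies 19 mm behind it; z points along the fingers, y is the direction in which the jaws open and shut (so a half turn about z gives the same grasp; the last joint's range is limited). The gripper opens to 85 mm and grips with 20 to 120 N. Pads are 22 mm wide; open, the fingers measure 114 mm over their backs; the gripper's body (76 mm by 85 mm) begins 54 mm behind the grasp point. The pads swing forward as they close: fully open they stand 13 mm farther back than shut.
Start: joints at [-0.909, 0.501, -0.427, 1.55, 0.221, 1.138, -0.21], TCP at [0.252, 0.599, 0.231] pointing down, gripper open.
Joint ranges: [-2.88, 2.88], [-0.31, 2.03], [-1.54, 1.56], [0.2, 2.42], [-1.41, 4.55], [0.19, 2.02], [-2.57, 2.57]. Speed limits (rad/s): [2.57, 2.57, 3.14, 3.14, 3.14, 3.14, 3.14].

## Interface

Orientations are given as a unit quaternion [w, x, y, z].
In Python, from workcell import ctrl gives the robot as it stands.
- The arm moves only by the shell command python3 -m jog 'ROWS' [FORCE]. ROWS is JSON, a list of rows, each a list of 7 numbers: the shift along the tool's x, y, z as a fraction of full scale, then the turn, a rotation vector about the tool's x, y, z as a fraction of full scale, then the gripper command: -1 is shut, 1 is fully open, values between are in proportion. A call has 1 to 12 rows; each row shifts and turns the pose as measured when the row begins, along the tool's axes as they then stand; what a row does not reach is not made up. Full scale, the value 1, is 2 cm for a shift and 0.1 rad for a turn. A row lasts 1/12 s, in which the tool goes at most 41.7 mm and 7.16 degrees, less where a joint would pass 70% of its speed; a pose out of reach is approached as far as the arm can. A call with a number of a shift or a turn outside -1 to 1 is refused whole. A call with a gripper value outside its range is refused whole. The fingers move at their own pace and stop on an object; FORCE is the grip in N (left out, the last holds). Time passes only in rows, so rows that do not move let the fingers close. It gives the time, the measured TCP pose, the force and the opening at its end, in the units of the state.
- ctrl.get_obs(): the state, without advancing time (a new reading comes with each control period).
- ctrl.capture(name): name is "side" or "top" or "wrist"; returns a dict with "frame" (400x640x3 uint8, red, green, blue), "z_map" (400x640 float32, m along the optical axis (not along the pixel's ray), 0 where there is no reading), "fx", "fy", "cx", "cy" (pixels), "dist_coeffs" ([k1, k2, p1, p2, k3] as OpenCV has them; the pictures are not rectified), "pose" (4x4, takes a point from camera to world coordinates); the wrist camera has in their place "T_tool_cam" (4x4, takes a point from camera to tool coordinates, whose origin is the TCP and whose axes are the flange's). Camera axes: x right, y down, z forward; pixel columns grow to the right and rows downward; lengths in m; the calibration is good to about 2 mm. A picture is of the moment at which its call begins: read the wrist's pose just before it.
- ctrl.close_job(): hands the job in, once; it reports no verdict.
The state is a dict: "clock": time; "joint_pos": joint angles; "qvel": joint speeds; "effort": joint torques, N m; "ee_pos": TCP position; "orientation": TCP orientation; "wrist_force": force on the tool from outside, world axes, zero at the start; "moment": the same for the moment, N m; "width": finger opening in m.
Only numpy, scipy, OpenCV 4.12 (cv2) and the standard library are available. Lean on these libraries where they do the work, as an engineer would, in place of code of your own. Each camera call takes 0.05 s, during which the arm holds its last target.

## Working session

There is one attempt and no reset: what is moved stays moved. The work goes in short steps, Python scripts to look and compute and a shell command to move; the robot and the scene stay as the last step left them, time stands still between calls to the robot, and variables do not carry over. Pictures are saved under pics/ and viewed, and the job is handed in when it is done.

```bash
ls; mkdir -p pics; cat > h.py <<'E'
import numpy as np, cv2
from workcell import ctrl
from scipy.spatial.transform import Rotation as R
def cap(n,save=None):
    o=ctrl.get_obs(); c=ctrl.capture(n)
    if 'pose' in c: T=np.array(c['pose'])
    else:
        q=o['orientation'];Tt=np.eye(4);Tt[:3,:3]=R.from_quat([q[1],q[2],q[3],q[0]]).as_matrix();Tt[:3,3]=o['ee_pos'];T=Tt@np.array(c['T_tool_cam'])
    c['T']=T
    if save: cv2.imwrite('pics/'+save+'.png',c['frame'][:,:,::-1]); np.savez('pics/'+save+'.npz',frame=c['frame'],z=c['z_map'],T=T,K=[c['fx'],c['fy'],c['cx'],c['cy']],d=c['dist_coeffs'])
    return c
def load(s):
    return np.load('pics/'+s+'.npz')
def cloud(s):
    a=load(s);z=a['z'];h,w=z.shape;fx,fy,cx,cy=a['K'];K=np.array([[fx,0,cx],[0,fy,cy],[0,0,1]])
    u,v=np.meshgrid(np.arange(w),np.arange(h))
    p=cv2.undistortPoints(np.stack([u,v],-1).reshape(-1,1,2).astype(float),K,a['d']).reshape(h,w,2)
    P=np.concatenate([p*z[...,None],z[...,None]],-1)
    P=P@a['T'][:3,:3].T+a['T'][:3,3]
    P[z<=0]=np.nan
    return P
def crop(s,x0,y0,x1,y1,k,name):
    im=cv2.imread('pics/'+s+'.png')[y0:y1,x0:x1]; cv2.imwrite('pics/'+name+'.png',cv2.resize(im,None,fx=k,fy=k,interpolation=cv2.INTER_CUBIC))
def st():
    o=ctrl.get_obs();q=o['orientation'];M=R.from_quat([q[1],q[2],q[3],q[0]]).as_matrix()
    print('t',o['clock'],'p',np.round(o['ee_pos'],4),'w',round(o['width'],4),'F',np.round(o['wrist_force'],1),'j',np.round(o['joint_pos'],2));print(np.round(M,3));return o,M
E
python3 - <<'E'
from h import *
st()
for n in ['side','top','wrist']: cap(n,n+'0')
E
```

```text
pics
t 0.0 p [0.2522 0.5983 0.2302] w 0.0854 F [ 0.2 -0.1 -0.8] j [-0.91  0.5  -0.43  1.55  0.22  1.14 -0.21]
[[-0.922  0.388 -0.001]
 [ 0.388  0.922 -0.002]
 [ 0.    -0.002 -1.   ]]
```

View pics/side0.png

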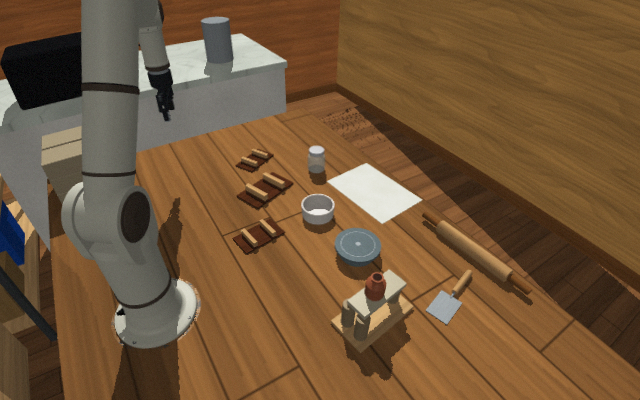

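View pics/top0.png

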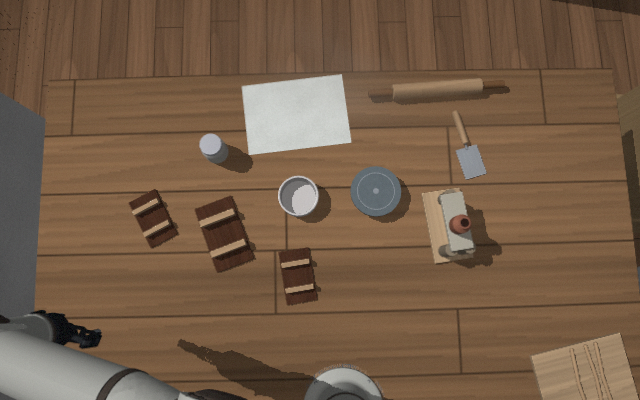

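View pics/wrist0.png

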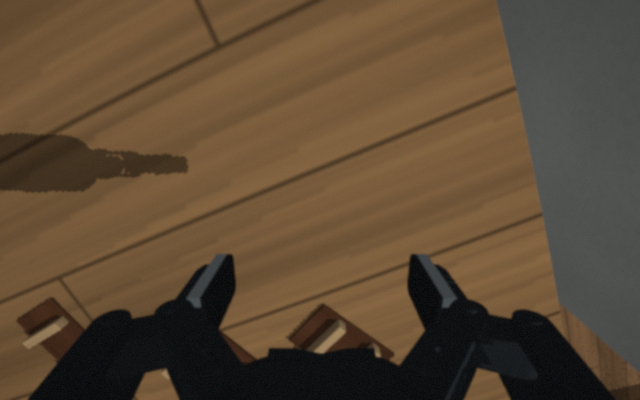

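Seen in the top picture: three racks at (153,219), (224,233) and (298,276). The crock is at (299,196), the wheel at (376,191), and the stack at (455,225) with the vase at (460,224). Next I measure all of these in 3D.

```bash
python3 - <<'E'
from h import *
P=cloud('top0')
print('floor',[np.round(P[v,u],3) for u,v in [(350,280),(400,300),(120,300),(530,150)]])
for n,(x0,y0,x1,y1) in dict(r1=(125,185,182,252),r2=(190,190,258,275),r3=(274,243,322,308),crock=(270,170,325,222),wheel=(345,160,407,222),stack=(420,180,480,265)).items():
    Q=P[y0:y1,x0:x1].reshape(-1,3);Q=Q[~np.isnan(Q[:,0])]
    print(n)
    bands={'r':[(.004,.014),(.025,.04)],'c':[(.038,.05)],'w':[(.035,.046)],'s':[(.007,.017),(.098,.115),(.16,.18)]}[n[0]]
    for lo,hi in bands:
        S=Q[(Q[:,2]>lo)&(Q[:,2]<hi)]
        if len(S)<5: print(lo,len(S));continue
        rc=cv2.minAreaRect((S[:,:2]*1000).astype(np.float32))
        print(lo,hi,len(S),np.round(S.mean(0),4),np.round(np.median(S[:,2]),4),'rect',[np.round(r,1) for r in rc])
E
```

```text
floor [array([ 0.338, -0.03 ,  0.001]), array([ 0.28 , -0.166, -0.001]), array([ 0.298,  0.607, -0.002]), array([ 0.695, -0.567,  0.   ])]
r1
0.004 0.014 1237 [0.522  0.5164 0.0071] 0.0066 rect [array([526.2, 517.9]), array([191.2, 160. ]), np.float64(1.2)]
0.025 0.04 143 [0.5239 0.5176 0.0274] 0.0271 rect [array([523.9, 516.8]), array([83.3, 75.1]), np.float64(27.8)]
r2
0.004 0.014 2212 [0.4754 0.3173 0.0082] 0.0081 rect [array([481.3, 319.1]), array([189.6, 237.5]), np.float64(89.6)]
0.025 0.04 497 [0.475  0.3184 0.0319] 0.0319 rect [array([475.5, 318.4]), array([108.4, 100.6]), np.float64(19.9)]
r3
0.004 0.014 1208 [0.3542 0.114  0.007 ] 0.0067 rect [array([356.2, 114.5]), array([130.3, 174.7]), np.float64(88.5)]
0.025 0.04 125 [0.3519 0.1157 0.0271] 0.0268 rect [array([353.5, 115.5]), array([82.7, 75.1]), np.float64(8.7)]
crock
0.038 0.05 279 [0.5723 0.1073 0.0444] 0.0444 rect [array([571.1, 107.2]), array([110.1, 109.4]), np.float64(88.2)]
wheel
0.035 0.046 1890 [ 0.579  -0.1063  0.0402] 0.0401 rect [array([ 579.6, -105.6]), array([136.3, 138.7]), np.float64(43.5)]
stack
0.007 0.017 1156 [ 0.4817 -0.2809  0.0117] 0.0115 rect [array([ 490.8, -318.6]), array([160.3, 228.2]), np.float64(88.7)]
0.098 0.115 998 [ 0.485  -0.3026  0.1055] 0.1055 rect [array([ 483.4, -305.6]), array([150.8,  60.2]), np.float64(8.0)]
0.16 0.18 106 [ 0.4718 -0.3058  0.1696] 0.1695 rect [array([ 471.7, -305.9]), array([27.5, 27.3]), np.float64(0.3)]
```

```bash
python3 - <<'E'
from h import *
crop('top0',125,180,325,310,4,'c_racks')
crop('top0',410,170,490,270,6,'c_stack')
E
```

```text
(no output)
```

View pics/c_racks.png

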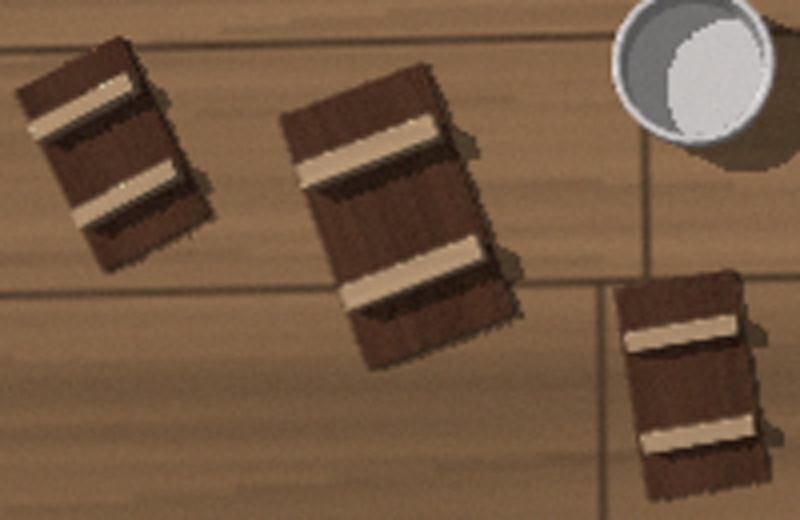

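View pics/c_stack.png

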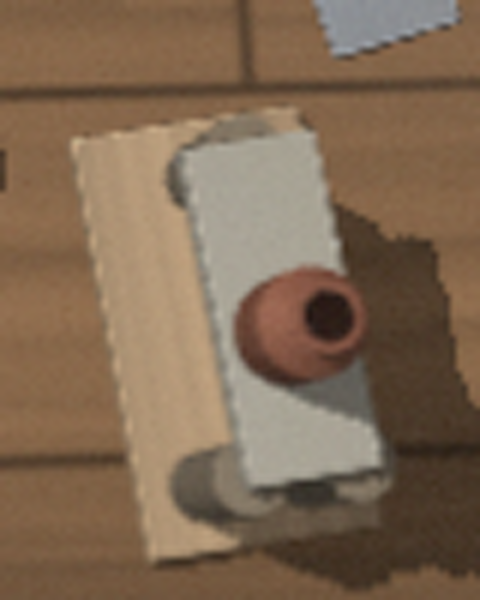

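Rack choice: the racks at (153,219) and (298,276) have bearer tops 27 mm high and a span of about 83x75 mm. The one at (224,233) has tops at 32 mm and a span of 108x100 mm, which matches the 18+90 mm spacing and 100 mm bearers in the description. The crop confirms it is the largest of the three, so that is the rack. Its centre is (0.4755, 0.318), yaw 20°.

Now I turn towards the stack.

```bash
cat >> h.py <<'E'
def to(x,y,z,yaw=None):
    o,M=st(); d=M.T@(np.array([x,y,z])-o['ee_pos'])/0.02
    print('shift units',np.round(d,2))
    if yaw is not None:
        c=np.radians(yaw); t=np.array([[np.sin(c),np.cos(c),0],[-np.cos(c),np.sin(c),0],[0,0,-1.]])
        rv=R.from_matrix(M.T@t).as_rotvec()/0.1
        print('turn units',np.round(rv,2))
        print('shift after turn',np.round(t.T@(np.array([x,y,z])-o['ee_pos'])/0.02,2))
E
python3 -m jog '[[0,0,-1,0,0,1,1],[0,0,-1,0,0,1,1],[0,0,-1,0,0,1,1],[0,0,-1,0,0,1,1],[0,0,0,0,0,1,1],[0,0,0,0,0,1,1],[0,0,0,0,0,1,1],[0,0,0,0,0,1,1],[0,0,0,0,0,1,1],[0,0,0,0,0,1,1],[0,0,0,0,0,1,1],[0,0,0,0,0,1,1]]' 40
python3 -c "
from h import *
to(.47,-.305,.28,-82)"
```

```text
clock: 1.15
ee_pos: [0.2513, 0.5954, 0.3086]
orientation: [0.002, 0.736, 0.677, -0.006]
wrist_force: [-0.4, -0.5, -0.0]
width: 0.0854
t 1.15 p [0.2513 0.5954 0.3086] w 0.0854 F [-0.4 -0.5 -0. ] j [-1.07  0.42 -0.2   1.46  0.08  1.28 -1.36]
[[ 0.083  0.997 -0.006]
 [ 0.996 -0.083 -0.011]
 [-0.012 -0.005 -1.   ]]
shift units [-43.93  14.66   1.87]Traceback (most recent call last):
  File "<string>", line 3, in <module>
    to(.47,-.305,.28,-82)
    ~~^^^^^^^^^^^^^^^^^^^
  File "h.py", line 32, in to
    rv=R.from_matrix(M.T@t).as_rotvec()/0.1
       ~~~~~~~~~~~~~^^^^^^^
  File "scipy/spatial/transform/_rotation.pyx", line 1143, in scipy.spatial.transform._rotation.Rotation.from_matrix
ValueError: Non-positive determinant (left-handed or null coordinate frame) in rotation matrix 0: [[-0.22109685 -0.97518262  0.01162101]
 [-0.97522218  0.22116738  0.0051663 ]
 [ 0.00760827  0.01019082  0.99991913]].
```

```bash
sed -i 's/\[np.sin(c),np.cos(c),0\],\[-np.cos(c),np.sin(c),0\]/[-np.sin(c),np.cos(c),0],[np.cos(c),np.sin(c),0]/' h.py
python3 -m jog '[[-1,0.7,0,0,0,0,1],[-1,0.7,0,0,0,0,1],[-1,0.7,0,0,0,0,1],[-1,0.7,0,0,0,0,1],[-1,0.7,0,0,0,0,1],[-1,0.7,0,0,0,0,1],[-1,0.7,0,0,0,0,1],[-1,0.7,0,0,0,0,1],[-1,0.7,0,0,0,0,1],[-1,0.7,0,0,0,0,1],[-1,0.7,0,0,0,0,1],[-1,0.7,0,0,0,0,1]]'
python3 -m jog '[[-1,0.4,0,0,0,0,1],[-1,0.4,0,0,0,0,1],[-1,0.4,0,0,0,0,1],[-1,0.4,0,0,0,0,1],[-1,0.4,0,0,0,0,1],[-1,0.4,0,0,0,0,1],[-1,0.4,0,0,0,0,1],[-1,0.4,0,0,0,0,1],[-1,0.4,0,0,0,0,1],[-1,0.4,0,0,0,0,1],[-1,0.4,0,0,0,0,1],[-1,0.4,0,0,0,0,1]]'
python3 -m jog '[[-1,0,0,0,0,0,1],[-1,0,0,0,0,0,1],[-1,0,0,0,0,0,1],[-1,0,0,0,0,0,1],[-1,0,0,0,0,0,1],[-1,0,0,0,0,0,1],[-1,0,0,0,0,0,1],[-1,0,0,0,0,0,1],[-1,0,0,0,0,0,1],[-1,0,0,0,0,0,1],[-1,0,0,0,0,0,1],[-1,0,0,0,0,0,1]]'
python3 -c "
from h import *
to(.47,-.305,.28,-82)"
```

```text
clock: 2.15
ee_pos: [0.3954, 0.3348, 0.3047]
orientation: [0.0, 0.733, 0.68, -0.011]
wrist_force: [0.2, -0.2, -0.0]
width: 0.0855
clock: 3.15
ee_pos: [0.4739, 0.0733, 0.3052]
orientation: [-0.0, 0.734, 0.68, -0.013]
wrist_force: [0.8, -1.0, -0.2]
width: 0.0857
clock: 4.15
ee_pos: [0.4521, -0.1778, 0.3077]
orientation: [-0.001, 0.733, 0.68, -0.014]
wrist_force: [0.0, 0.5, -0.4]
width: 0.0852
t 4.15 p [ 0.4521 -0.1778  0.3077] w 0.0852 F [ 0.   0.5 -0.4] j [-0.05  0.11  0.38  1.87 -0.02  1.19  0.26]
[[ 0.075  0.997 -0.022]
 [ 0.997 -0.076 -0.017]
 [-0.018 -0.021 -1.   ]]
shift units [-6.25  1.4   1.47]
turn units [-0.05  0.3  13.55]
shift after turn [-0.    6.42  1.39]
```

```bash

python3 -m jog '[[0,0,0,0,0.1,1,1],[0,0,0,0,0.1,1,1],[0,0,0,0,0.1,1,1],[0,0,0,0,0,1,1],[0,0,0,0,0,1,1],[0,0,0,0,0,1,1],[0,0,0,0,0,1,1],[0,0,0,0,0,1,1],[0,0,0,0,0,1,1],[0,0,0,0,0,1,1],[0,0,0,0,0,1,1],[0,0,0,0,0,1,1]]'
python3 -m jog '[[0,0.5,0,0,0,1,1],[0,0.9,0,0,0,0.5,1],[0,1,0.2,0,0,0,1],[0,1,0.3,0,0,0,1],[0,1,0.3,0,0,0,1],[0,1,0.3,0,0,0,1],[0,1,0.3,0,0,0,1],[0,0,0,0,0,0,1]]'
python3 -c "
from h import *
to(.472,-.306,.26,-82)
cap('wrist','w1')"
```

```text
clock: 5.15
ee_pos: [0.4474, -0.1838, 0.3053]
orientation: [-0.008, 0.993, 0.114, -0.01]
wrist_force: [-0.2, -0.8, -0.2]
width: 0.0852
clock: 5.82
ee_pos: [0.4584, -0.3195, 0.2732]
orientation: [-0.006, 0.999, 0.038, -0.01]
wrist_force: [-0.7, -0.8, 0.2]
width: 0.0852
t 5.8167 p [ 0.4584 -0.3195  0.2732] w 0.0852 F [-0.7 -0.8  0.2] j [ 0.1   0.31  0.57  1.74 -0.18  1.16 -0.77]
[[ 0.997  0.076 -0.021]
 [ 0.076 -0.997  0.012]
 [-0.02  -0.014 -1.   ]]
shift units [ 0.74 -0.61  0.65]
turn units [-0.14  0.2  -0.63]
shift after turn [ 0.77 -0.57  0.66]
```

View pics/w1.png

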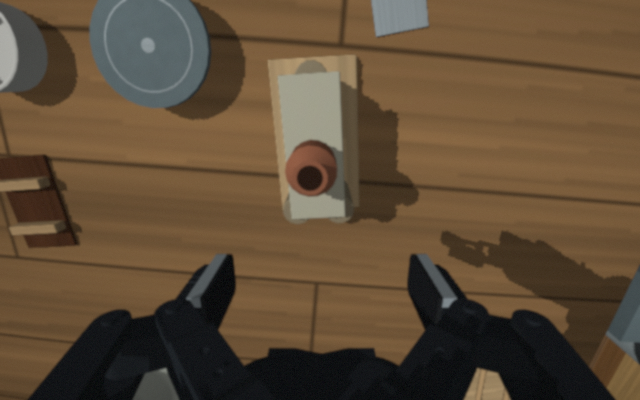

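The wrist view shows the stack at (312,140) and the vase lip at (311,178), between the open jaws and ahead of them. I cross-check the positions in the wrist depth map.

```bash
cat > m.py <<'E'
from h import *
import sys
s=sys.argv[1]
P=cloud(s);Q=P.reshape(-1,3);Q=Q[~np.isnan(Q[:,0])]
def band(n,cx,cy,r,lo,hi):
    S=Q[(np.hypot(Q[:,0]-cx,Q[:,1]-cy)<r)&(Q[:,2]>lo)&(Q[:,2]<hi)]
    if len(S)<5: print(n,len(S));return
    rc=cv2.minAreaRect((S[:,:2]*1000).astype(np.float32)); print(n,len(S),np.round(np.median(S,0),4),[np.round(r,1) for r in rc], 'circ',np.round(cv2.minEnclosingCircle((S[:,:2]*1000).astype(np.float32))[0],1))
for a in sys.argv[2:]:
    n,*v=a.split(','); band(n,*map(float,v))
E
python3 m.py w1 lip,.472,-.306,.03,.164,.18 shelf,.484,-.306,.1,.1,.11 wheel,.579,-.106,.08,.034,.046 crock,.572,.107,.07,.04,.05
```

```text
lip 943 [ 0.4741 -0.3073  0.1699] [array([ 473.8, -307.3]), array([29.2, 28.7]), np.float64(4.7)] circ [ 473.7 -307.3]
shelf 6126 [ 0.5127 -0.3069  0.1055] [array([ 484.9, -307.3]), array([150.1,  60.4]), np.float64(7.8)] circ [ 485.1 -307.4]
wheel 10809 [ 0.5781 -0.1099  0.0398] [array([ 570.3, -107.6]), array([116.1, 140.8]), np.float64(2.9)] circ [ 581.5 -107. ]
crock 602 [0.5643 0.0572 0.0437] [array([564. ,  63.7]), array([29. , 95.5]), np.float64(77.3)] circ [567.2  77.8]
```

```bash

python3 -m jog '[[0.8,-0.6,0.6,-0.14,0.2,-0.6,1],[0,0,0.5,0,0,0,1],[0,0,0,0,0,0,1],[0,0,0,0,0,0,1]]'
python3 -c "
from h import *
to(.4737,-.307,.2,-82)"
```

```text
clock: 6.2
ee_pos: [0.473, -0.3055, 0.2504]
orientation: [-0.001, 0.998, 0.069, -0.0]
wrist_force: [0.3, 0.6, -0.6]
width: 0.0853
t 6.2 p [ 0.473  -0.3055  0.2504] w 0.0853 F [ 0.3  0.6 -0.6] j [ 0.09  0.33  0.55  1.78 -0.19  1.09 -0.74]
[[ 0.991  0.137 -0.   ]
 [ 0.137 -0.991  0.002]
 [-0.    -0.002 -1.   ]]
shift units [0.03 0.08 2.52]
turn units [-0.02  0.   -0.02]
shift after turn [0.03 0.08 2.52]
```

```bash

python3 -m jog '[[0.03,0.06,0.8,0,0,0,1],[0,0,0.8,0,0,0,1],[0,0,0.8,0,0,0,1],[0,0,0.8,0,0,0,1],[0,0,0.8,0,0,0,1],[0,0,0.7,0,0,0,1],[0,0,0.6,0,0,0,1],[0,0,0.4,0,0,0,1],[0,0,0.3,0,0,0,1],[0,0,0,0,0,0,1],[0,0,0,0,0,0,1]]'
python3 -c "
from h import *
to(.4737,-.307,.117,-82);cap('side','s2');crop('s2',310,240,450,360,5,'s2c')"
```

```text
clock: 7.12
ee_pos: [0.4771, -0.3084, 0.1326]
orientation: [0.001, 0.998, 0.069, 0.004]
wrist_force: [-0.3, 0.2, 0.0]
width: 0.0857
t 7.1167 p [ 0.4771 -0.3084  0.1326] w 0.0857 F [-0.3  0.2  0. ] j [ 0.14  0.48  0.49  1.88 -0.3   0.85 -0.65]
[[ 0.991  0.137  0.008]
 [ 0.137 -0.991 -0.001]
 [ 0.008  0.002 -1.   ]]
shift units [-0.16 -0.09  0.78]
turn units [ 0.02 -0.08 -0.02]
shift after turn [-0.16 -0.09  0.78]
```

View pics/s2c.png

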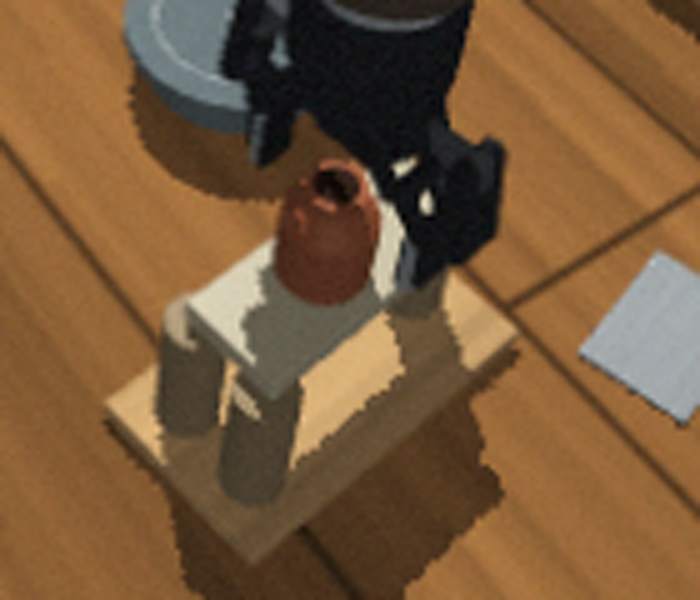

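The jaws straddle the vase, which is at crop pixel (330,230). I go down the last 15 mm and close.

```bash

python3 -m jog '[[-0.16,-0.09,0.4,0.02,-0.08,0,1],[0,0,0.3,0,0,0,1],[0,0,0.1,0,0,0,1],[0,0,0,0,0,0,1]]'
python3 -c "
from h import *
to(.4737,-.307,.117,-82)"
```

```text
clock: 7.5
ee_pos: [0.4748, -0.3076, 0.1172]
orientation: [0.001, 0.998, 0.069, 0.001]
wrist_force: [0.5, -0.4, -0.1]
width: 0.0855
t 7.5 p [ 0.4748 -0.3076  0.1172] w 0.0855 F [ 0.5 -0.4 -0.1] j [ 0.15  0.5   0.48  1.89 -0.31  0.83 -0.64]
[[ 0.991  0.137  0.002]
 [ 0.137 -0.991 -0.001]
 [ 0.002  0.002 -1.   ]]
shift units [-0.05 -0.04  0.01]
turn units [ 0.02 -0.02 -0.02]
shift after turn [-0.05 -0.04  0.01]
```

```bash

python3 -m jog '[[-0.05,-0.04,0,0,0,0,-0.3],[0,0,0,0,0,0,-0.3],[0,0,0,0,0,0,-0.3],[0,0,0,0,0,0,-0.6],[0,0,0,0,0,0,-1],[0,0,0,0,0,0,-1],[0,0,0,0,0,0,-1],[0,0,0,0,0,0,-1]]' 40
python3 -m jog '[[0,0,0,0,0,0,-1],[0,0,-0.2,0,0,0,-1],[0,0,-0.4,0,0,0,-1],[0,0,-0.8,0,0,0,-1],[0,0,-1,0,0,0,-1],[0,0,-1,0,0,0,-1],[0,0,-1,0,0,0,-1],[0,0,0,0,0,0,-1]]'
python3 -c "
from h import *
to(.580,-.107,.16,-82);cap('side','s3');crop('s3',310,200,450,360,5,'s3c')"
```

```text
clock: 8.17
ee_pos: [0.4736, -0.307, 0.1174]
orientation: [0.001, 0.998, 0.069, 0.001]
wrist_force: [-0.7, 0.1, -0.1]
width: 0.0465
clock: 8.83
ee_pos: [0.4714, -0.3063, 0.2099]
orientation: [-0.0, 0.998, 0.068, -0.001]
wrist_force: [1.0, -0.7, -1.1]
width: 0.0469
t 8.8333 p [ 0.4714 -0.3063  0.2099] w 0.0469 F [ 1.  -0.7 -1.1] j [ 0.1   0.37  0.54  1.82 -0.22  1.01 -0.71]
[[ 0.991  0.136 -0.002]
 [ 0.136 -0.991  0.   ]
 [-0.002 -0.001 -1.   ]]
shift units [ 6.74 -9.13  2.49]
turn units [-0.01  0.02 -0.03]
shift after turn [ 6.76 -9.11  2.49]
```

View pics/s3c.png

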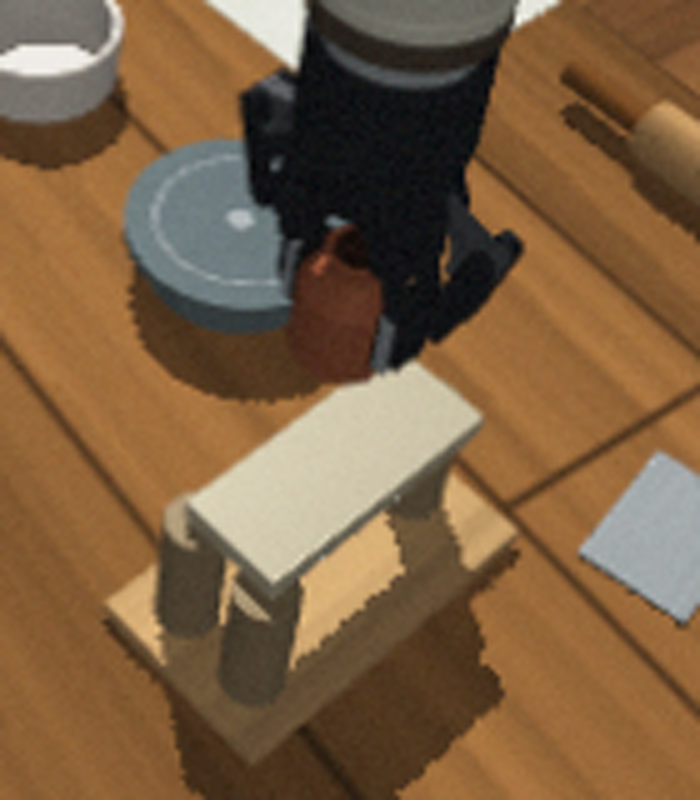

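The vase is held upright. I move towards the wheel.

```bash

python3 -m jog '[[0.4,-0.6,0,0,0,0,-1],[0.7,-0.9,0,0,0,0,-1],[0.7,-0.9,0,0,0,0,-1],[0.7,-0.9,0,0,0,0,-1],[0.7,-0.9,0,0,0,0,-1],[0.6,-0.8,0,0,0,0,-1],[0.4,-0.6,0,0,0,0,-1],[0.2,-0.3,0,0,0,0,-1],[0,0,0,0,0,0,-1]]'
python3 -c "
from h import *
to(.581,-.107,.12,-82);cap('wrist','w4')"
python3 m.py w4 wheel,.58,-.107,.08,.036,.044
```

```text
clock: 9.63
ee_pos: [0.5388, -0.1707, 0.2004]
orientation: [-0.002, 0.998, 0.066, -0.007]
wrist_force: [0.8, 0.5, -1.3]
width: 0.0467
t 9.6333 p [ 0.5388 -0.1707  0.2004] w 0.0467 F [ 0.8  0.5 -1.3] j [-0.13  0.39  0.49  1.81 -0.21  1.01 -0.99]
[[ 0.991  0.131 -0.014]
 [ 0.132 -0.991  0.004]
 [-0.014 -0.006 -1.   ]]
shift units [ 2.57 -2.86  4.  ]
turn units [-0.06  0.14 -0.08]
shift after turn [ 2.53 -2.86  4.02]
wheel 15918 [ 0.5862 -0.1072  0.0399] [array([ 581.3, -107.5]), array([139.4, 139.4]), np.float64(82.8)] circ [ 581.2 -106.9]
```

View pics/w4.png

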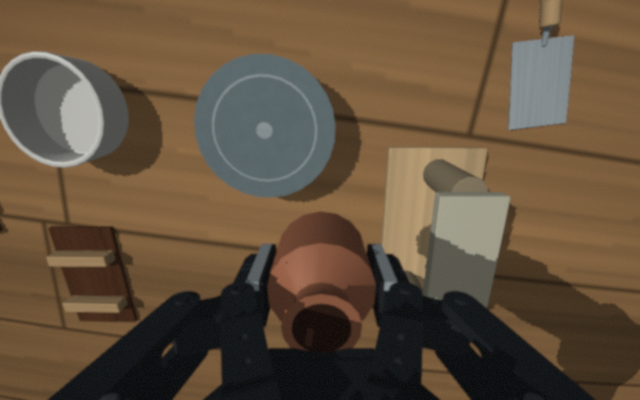

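```bash

python3 -m jog '[[0.8,-0.9,0,0,0.14,0,-1],[0.8,-0.9,0,0,0,0,-1],[0.6,-0.6,0.2,0,0,0,-1],[0.3,-0.3,0.6,0,0,0,-1],[0,-0.1,0.8,0,0,0,-1],[0,0,0.7,0,0,0,-1],[0,0,0.4,0,0,0,-1],[0,0,0,0,0,0,-1],[0,0,0,0,0,0,-1]]'
python3 -c "
from h import *
to(.581,-.107,.07,-82);cap('wrist','w5')"
python3 m.py w5 wheel,.58,-.107,.08,.036,.044 lip,.581,-.107,.03,.15,.18

```

```text
clock: 10.43
ee_pos: [0.5764, -0.1192, 0.1386]
orientation: [0.0, 0.998, 0.059, -0.003]
wrist_force: [1.4, -0.5, -1.1]
width: 0.0467
t 10.4333 p [ 0.5764 -0.1192  0.1386] w 0.0467 F [ 1.4 -0.5 -1.1] j [-0.18  0.5   0.44  1.81 -0.26  0.9  -1.08]
[[ 0.993  0.117 -0.007]
 [ 0.117 -0.993 -0.001]
 [-0.007  0.    -1.   ]]
shift units [ 0.32 -0.58  3.43]
turn units [ 0.    0.07 -0.22]
shift after turn [ 0.31 -0.57  3.43]
wheel 17190 [ 0.5969 -0.1009  0.04  ] [array([ 590.3, -105.2]), array([121.2, 138.9]), np.float64(9.9)] circ [ 581.3 -107.6]
lip 7195 [ 0.5894 -0.1098  0.1717] [array([ 581.2, -109.9]), array([34.3, 54.5]), np.float64(19.8)] circ [ 581.4 -109.2]
```

View pics/w5.png

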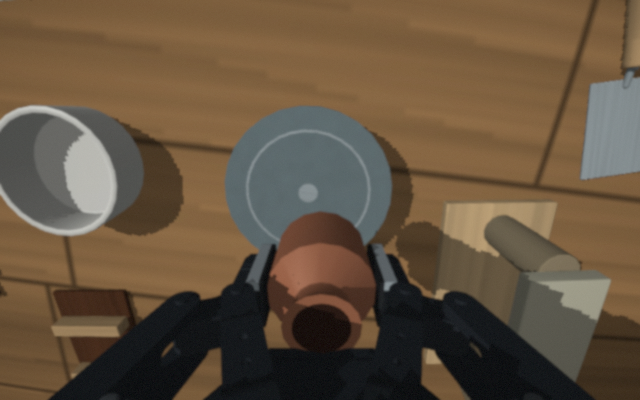

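```bash

python3 -m jog '[[0.3,-0.55,0.3,0,0.06,-0.2,-1],[0,0,0.7,0,0,0,-1],[0,0,0.8,0,0,0,-1],[0,0,0.6,0,0,0,-1],[0,0,0.4,0,0,0,-1],[0,0,0,0,0,0,-1],[0,0,0,0,0,0,-1]]'
python3 -c "
from h import *
to(.581,-.107,.0515,-82)"

```

```text
clock: 11.07
ee_pos: [0.5859, -0.1058, 0.0833]
orientation: [0.0, 0.997, 0.071, 0.005]
wrist_force: [-0.5, -0.7, -1.4]
width: 0.0469
t 11.0667 p [ 0.5859 -0.1058  0.0833] w 0.0469 F [-0.5 -0.7 -1.4] j [-0.17  0.58  0.4   1.83 -0.31  0.78 -1.04]
[[ 0.99   0.141  0.009]
 [ 0.141 -0.99   0.   ]
 [ 0.009  0.001 -1.   ]]
shift units [-0.26  0.02  1.59]
turn units [ 0.01 -0.09  0.02]
shift after turn [-0.25  0.03  1.59]
```

```bash

python3 -m jog '[[-0.26,0.02,0.2,0,-0.09,0,-1],[0,0,0.3,0,0,0,-1],[0,0,0.3,0,0,0,-1],[0,0,0.3,0,0,0,-1],[0,0,0.2,0,0,0,-1],[0,0,0,0,0,0,-1],[0,0,0,0,0,0,-1]]'
python3 -c "
from h import *
to(.581,-.107,.0515,-82)"

```

```text
clock: 11.65
ee_pos: [0.5819, -0.1074, 0.0567]
orientation: [0.001, 0.997, 0.071, 0.001]
wrist_force: [-0.1, -0.7, -0.8]
width: 0.0468
t 11.65 p [ 0.5819 -0.1074  0.0567] w 0.0468 F [-0.1 -0.7 -0.8] j [-0.15  0.61  0.38  1.85 -0.32  0.74 -1.03]
[[ 0.99   0.141  0.003]
 [ 0.141 -0.99  -0.001]
 [ 0.003  0.002 -1.   ]]
shift units [-0.04 -0.03  0.26]
turn units [ 0.02 -0.03  0.02]
shift after turn [-0.04 -0.03  0.26]
```

```bash

python3 -m jog '[[-0.04,-0.03,0.1,0.02,-0.03,0,-1],[0,0,0.07,0,0,0,-1],[0,0,0.04,0,0,0,-1],[0,0,0,0,0,0,-1]]'
python3 -c "
from h import *
to(.581,-.107,.0515,-82);cap('side','s6');crop('s6',310,190,450,310,5,'s6c')"

```

```text
clock: 11.98
ee_pos: [0.5813, -0.1071, 0.0523]
orientation: [-0.0, 0.998, 0.071, -0.0]
wrist_force: [-0.2, 0.3, -2.0]
width: 0.0469
t 11.9833 p [ 0.5813 -0.1071  0.0523] w 0.0469 F [-0.2  0.3 -2. ] j [-0.15  0.62  0.38  1.85 -0.33  0.74 -1.02]
[[ 0.99   0.141 -0.   ]
 [ 0.141 -0.99   0.   ]
 [-0.    -0.    -1.   ]]
shift units [-0.02 -0.01  0.04]
turn units [-0.    0.    0.02]
shift after turn [-0.02 -0.01  0.04]
```

View pics/s6c.png

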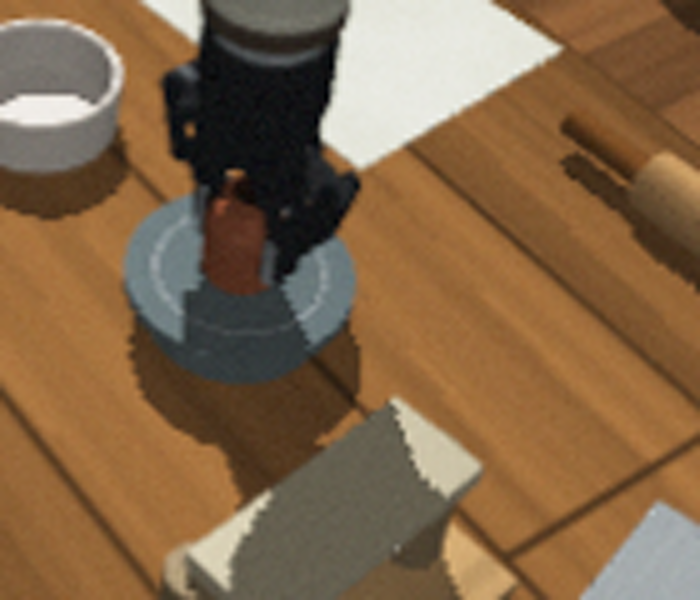

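The vase is just above the wheel and centred within the ring. I take a few tiny steps down until I feel contact.

```bash

python3 -m jog '[[0,0,0.05,0,0,0,-1],[0,0,0,0,0,0,-1],[0,0,0,0,0,0,-1]]'
python3 -m jog '[[0,0,0.05,0,0,0,-1],[0,0,0,0,0,0,-1],[0,0,0,0,0,0,-1]]'

```

```text
clock: 12.28
ee_pos: [0.5817, -0.1072, 0.0517]
orientation: [0.0, 0.998, 0.071, 0.0]
wrist_force: [-0.2, 0.0, -1.8]
width: 0.0466
clock: 12.53
ee_pos: [0.5822, -0.1073, 0.0518]
orientation: [-0.0, 0.998, 0.071, 0.001]
wrist_force: [-0.1, -0.5, -1.2]
width: 0.0461
```

```bash

python3 -m jog '[[-0.06,0,0.08,0,0,0,-1],[0,0,0.02,0,0,0,-1],[0,0,0,0,0,0,-1]]'
python3 -m jog '[[0,0,0.08,0,0,0,-1],[0,0,0.02,0,0,0,-1],[0,0,0,0,0,0,-1]]'

```

```text
clock: 12.78
ee_pos: [0.5827, -0.1073, 0.0515]
orientation: [-0.0, 0.997, 0.071, 0.003]
wrist_force: [-0.5, -1.1, -1.6]
width: 0.0466
clock: 13.03
ee_pos: [0.5829, -0.1074, 0.0515]
orientation: [-0.001, 0.997, 0.071, 0.003]
wrist_force: [-0.2, 0.1, -1.6]
width: 0.0468
```

```bash

python3 -m jog '[[-0.08,0,0.12,0,-0.05,0,-1],[0,0,0,0,0,0,-1]]'
python3 -c "
from h import *
o,M=st();print(o['moment'])"

```

```text
clock: 13.2
ee_pos: [0.5836, -0.1074, 0.052]
orientation: [-0.001, 0.997, 0.071, 0.002]
wrist_force: [0.4, -0.1, -2.7]
width: 0.0471
t 13.2 p [ 0.5836 -0.1074  0.052 ] w 0.0471 F [ 0.4 -0.1 -2.7] j [-0.15  0.62  0.38  1.84 -0.33  0.73 -1.02]
[[ 0.99   0.141  0.005]
 [ 0.141 -0.99   0.002]
 [ 0.005 -0.001 -1.   ]]
[0.07217757 0.0065739  0.00971963]
```

```bash

python3 -m jog '[[0,0,0,0,0,0,-1],[0,0,0,0,0,0,-1],[0,0,0,0,0,0,-1]]'
python3 -m jog '[[-0.15,0,0.2,0,-0.05,0,-1],[-0.05,0,0.1,0,0,0,-1],[0,0,0,0,0,0,-1]]'
python3 -c "
from h import *
to(.581,-.107,.0515,-82);cap('wrist','w7');cap('side','s7');crop('s7',310,190,450,310,5,'s7c')"

```

```text
clock: 13.45
ee_pos: [0.5837, -0.1074, 0.0514]
orientation: [-0.001, 0.997, 0.071, 0.002]
wrist_force: [-0.4, -0.7, 2.5]
width: 0.0466
clock: 13.7
ee_pos: [0.584, -0.1074, 0.052]
orientation: [-0.001, 0.997, 0.071, 0.004]
wrist_force: [0.8, -0.1, -2.5]
width: 0.0468
t 13.7 p [ 0.584  -0.1074  0.052 ] w 0.0468 F [ 0.8 -0.1 -2.5] j [-0.14  0.62  0.37  1.84 -0.33  0.73 -1.02]
[[ 0.99   0.142  0.007]
 [ 0.142 -0.99   0.003]
 [ 0.008 -0.002 -1.   ]]
shift units [-0.14 -0.04  0.02]
turn units [-0.02 -0.08  0.03]
shift after turn [-0.14 -0.04  0.03]
```

View pics/w7.png

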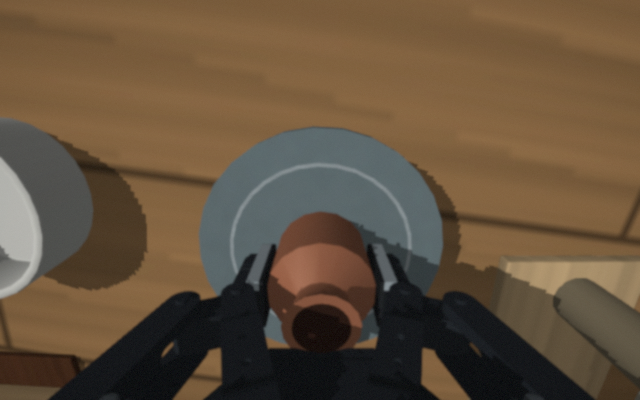

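View pics/s7c.png

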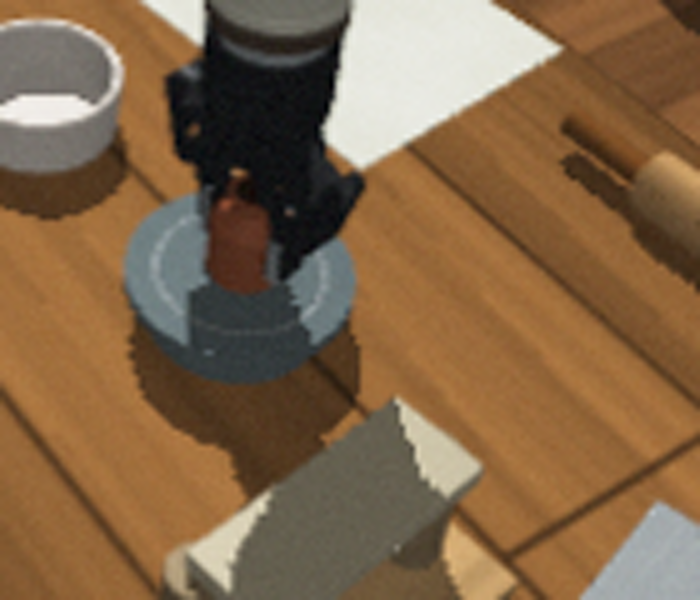

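It is in contact: z has stopped falling, the force flips sign and the tool tilts slightly. I lift about 2 mm, recentre, straighten, touch down once and release.

```bash

python3 -m jog '[[-0.1,-0.02,-0.15,-0.02,-0.08,0,-1],[0,0,0,0,0,0,-1],[0,0,0,0,0,0,-1]]'
python3 -c "
from h import *
to(.581,-.107,.0515,-82)"

```

```text
clock: 14.05
ee_pos: [0.5805, -0.1073, 0.0529]
orientation: [0.0, 0.997, 0.071, -0.002]
wrist_force: [-0.1, -0.6, -1.9]
width: 0.0469
t 14.05 p [ 0.5805 -0.1073  0.0529] w 0.0469 F [-0.1 -0.6 -1.9] j [-0.15  0.62  0.38  1.84 -0.32  0.74 -1.02]
[[ 0.99   0.142 -0.004]
 [ 0.142 -0.99  -0.001]
 [-0.004  0.    -1.   ]]
shift units [ 0.02 -0.01  0.07]
turn units [0.   0.04 0.03]
shift after turn [ 0.02 -0.01  0.07]
```

```bash

python3 -m jog '[[0.02,0,0.06,0,0.04,0,-1],[0,0,0,0,0,0,-1],[0,0,0,0,0,0,-0.05],[0,0,0,0,0,0,0.1],[0,0,0,0,0,0,0.2],[0,0,0,0,0,0,0.4],[0,0,0,0,0,0,0.6],[0,0,0,0,0,0,1],[0,0,0,0,0,0,1],[0,0,0,0,0,0,1]]'
python3 -m jog '[[0,0,-0.3,0,0,0,1],[0,0,-0.6,0,0,0,1],[0,0,-1,0,0,0,1],[0,0,-1,0,0,0,1],[0,0,-1,0,0,0,1],[0,0,-1,0,0,0,1],[0,0,-1,0,0,0,1],[0,0,0,0,0,0,1]]'
python3 -c "
from h import *
to(.485,-.3075,.2,-82);cap('top','t8');crop('t8',330,150,490,270,5,'t8c');cap('side','s8');crop('s8',310,190,450,310,5,'s8c')"
python3 m.py t8 wheel,.58,-.107,.08,.036,.044 vase,.58,-.107,.05,.08,.11 shelf,.484,-.306,.1,.1,.11

```

```text
clock: 14.88
ee_pos: [0.5806, -0.1073, 0.0507]
orientation: [0.0, 0.997, 0.071, -0.0]
wrist_force: [-0.2, -0.2, 0.6]
width: 0.0857
clock: 15.55
ee_pos: [0.58, -0.1081, 0.1788]
orientation: [0.0, 0.998, 0.07, -0.001]
wrist_force: [1.2, 0.3, 0.0]
width: 0.0855
t 15.55 p [ 0.58   -0.1081  0.1788] w 0.0855 F [1.2 0.3 0. ] j [-0.21  0.45  0.45  1.78 -0.23  0.97 -1.1 ]
[[ 0.99   0.14  -0.002]
 [ 0.14  -0.99  -0.001]
 [-0.002  0.001 -1.   ]]
shift units [-6.1   9.21 -1.04]
turn units [0.01 0.02 0.01]
shift after turn [-6.09  9.21 -1.06]
wheel 390 [ 0.5683 -0.0639  0.0401] [array([589. , -64.9]), array([ 54.3, 132.9]), np.float64(79.9)] circ [585.2 -86.1]
vase 20 [ 0.5788 -0.0862  0.0848] [array([578.1, -85.6]), array([ 7.1, 23.3]), np.float64(75.0)] circ [577.9 -86.4]
shelf 1219 [ 0.4823 -0.3055  0.1053] [array([ 483.1, -305.5]), array([150.2,  59.9]), np.float64(8.2)] circ [ 483.  -304.9]
```

View pics/s8c.png

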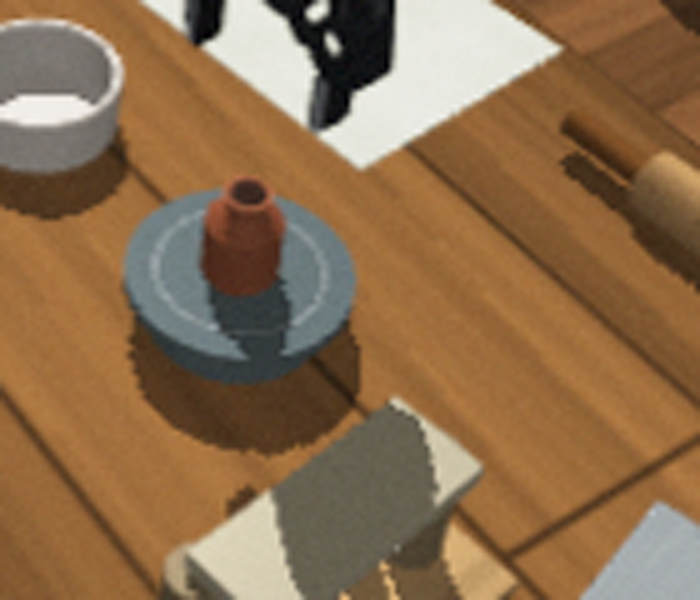

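The vase stands upright in the middle of the ring (crop (243,240)). The shelf has not moved, so I go back to it.

```bash

python3 -m jog '[[-0.5,0.7,-0.3,0,0,0,1],[-0.66,1,-0.2,0,0,0,1],[-0.66,1,0,0,0,0,1],[-0.66,1,0,0,0,0,1],[-0.66,1,0,0,0,0,1],[-0.66,1,0,0,0,0,1],[-0.66,1,0,0,0,0,1],[-0.66,1,0,0,0,0,1],[-0.5,0.8,0,0,0,0,1],[-0.3,0.4,0,0,0,0,1],[0,0,0,0,0,0,1]]'
python3 -c "
from h import *
to(.485,-.3075,.15,-82)"

```

```text
clock: 16.57
ee_pos: [0.4692, -0.3104, 0.1793]
orientation: [-0.003, 0.997, 0.071, -0.012]
wrist_force: [0.0, 0.2, 0.3]
width: 0.0856
t 16.5667 p [ 0.4692 -0.3104  0.1793] w 0.0856 F [0.  0.2 0.3] j [ 0.12  0.42  0.52  1.83 -0.23  0.98 -0.69]
[[ 0.99   0.141 -0.025]
 [ 0.141 -0.99   0.004]
 [-0.025 -0.007 -1.   ]]
shift units [ 0.84 -0.02  1.44]
turn units [-0.07  0.25  0.02]
shift after turn [ 0.8  -0.03  1.46]
```

```bash

python3 -m jog '[[0.8,-0.02,0,-0.07,0.25,0.02,1],[0,0,0.4,0,0,0,1],[0,0,0.4,0,0,0,1],[0,0,0,0,0,0,1],[0,0,0,0,0,0,1]]'
python3 -c "
from h import *
to(.485,-.3075,.08,-82)"

```

```text
clock: 16.98
ee_pos: [0.4879, -0.3024, 0.1593]
orientation: [-0.002, 0.997, 0.072, 0.001]
wrist_force: [-0.2, 0.4, 0.1]
width: 0.0855
t 16.9833 p [ 0.4879 -0.3024  0.1593] w 0.0855 F [-0.2  0.4  0.1] j [ 0.12  0.45  0.5   1.84 -0.27  0.92 -0.68]
[[ 0.99   0.143  0.001]
 [ 0.143 -0.99   0.004]
 [ 0.002 -0.004 -1.   ]]
shift units [-0.19  0.25  3.97]
turn units [-0.04 -0.02  0.04]
shift after turn [-0.18  0.23  3.97]
```

```bash

python3 -m jog '[[-0.18,0.25,0.2,-0.04,-0.02,0.04,1],[0,0,0.4,0,0,0,1],[0,0,0.4,0,0,0,1],[0,0,0,0,0,0,1],[0,0,0,0,0,0,1]]'
python3 -c "
from h import *
to(.485,-.3075,.077,-82)"

```

```text
clock: 17.4
ee_pos: [0.4857, -0.3056, 0.1363]
orientation: [-0.0, 0.997, 0.072, -0.001]
wrist_force: [0.7, 0.5, -0.1]
width: 0.0855
t 17.4 p [ 0.4857 -0.3056  0.1363] w 0.0855 F [ 0.7  0.5 -0.1] j [ 0.14  0.48  0.49  1.85 -0.29  0.88 -0.67]
[[ 0.99   0.143 -0.001]
 [ 0.143 -0.99   0.001]
 [-0.001 -0.001 -1.   ]]
shift units [-0.05  0.09  2.96]
turn units [-0.01  0.01  0.04]
shift after turn [-0.05  0.09  2.96]
```

```bash

python3 -m jog '[[-0.05,0.09,0.4,0,0,0,1],[0,0,0.5,0,0,0,1],[0,0,0.5,0,0,0,1],[0,0,0.5,0,0,0,1],[0,0,0.5,0,0,0,1],[0,0,0.4,0,0,0,1],[0,0,0.2,0,0,0,1],[0,0,0,0,0,0,1],[0,0,0,0,0,0,1]]'
python3 -c "
from h import *
to(.485,-.3075,.077,-82);cap('side','s9');crop('s9',310,240,450,360,5,'s9c')"

```

```text
clock: 18.15
ee_pos: [0.4836, -0.3077, 0.0683]
orientation: [-0.001, 0.997, 0.071, -0.002]
wrist_force: [-0.6, 0.2, -0.7]
width: 0.0855
t 18.15 p [ 0.4836 -0.3077  0.0683] w 0.0855 F [-0.6  0.2 -0.7] j [ 0.18  0.58  0.44  1.88 -0.35  0.75 -0.61]
[[ 0.99   0.142 -0.004]
 [ 0.142 -0.99   0.002]
 [-0.004 -0.002 -1.   ]]
shift units [ 0.07 -0.   -0.44]
turn units [-0.02  0.04  0.03]
shift after turn [ 0.07 -0.   -0.44]
```

View pics/s9c.png

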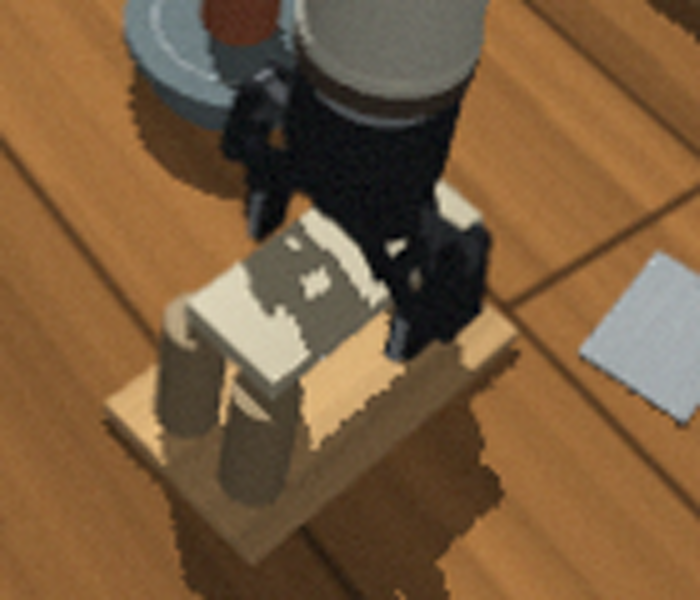

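Both fingers are beside the middle of the shelf. I raise to z = 0.077 and grip firmly.

```bash

python3 -m jog '[[0.07,0,-0.4,-0.02,0.04,0.03,1],[0,0,0,0,0,0,1],[0,0,0,0,0,0,0.7],[0,0,0,0,0,0,0.5],[0,0,0,0,0,0,0.4],[0,0,0,0,0,0,0.3],[0,0,0,0,0,0,-0.2],[0,0,0,0,0,0,-1],[0,0,0,0,0,0,-1],[0,0,0,0,0,0,-1]]' 80
python3 -c "
from h import *
to(.485,-.3075,.077,-82);cap('wrist','w10')"

```

```text
clock: 19.03
ee_pos: [0.4872, -0.3084, 0.08]
orientation: [0.001, 0.998, 0.07, 0.003]
wrist_force: [-0.1, 0.2, 0.3]
width: 0.0581
t 19.0333 p [ 0.4872 -0.3084  0.08  ] w 0.0581 F [-0.1  0.2  0.3] j [ 0.17  0.56  0.45  1.88 -0.34  0.77 -0.62]
[[ 0.99   0.139  0.006]
 [ 0.139 -0.99  -0.002]
 [ 0.006  0.003 -1.   ]]
shift units [-0.1  -0.06  0.15]
turn units [ 0.03 -0.06  0.  ]
shift after turn [-0.1  -0.06  0.15]
```

View pics/w10.png

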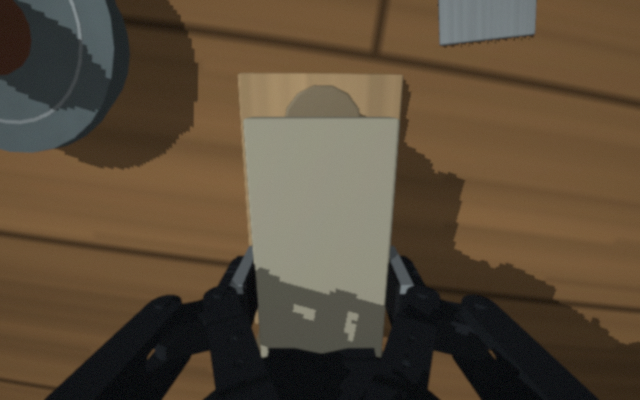

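The shelf is gripped (width 58 mm), parallel to the jaws. I lift it.

```bash

python3 -m jog '[[0,0,-0.2,0.03,-0.06,0,-1],[0,0,-0.3,0,0,0,-1],[0,0,-0.5,0,0,0,-1],[0,0,-0.8,0,0,0,-1],[0,0,-1,0,0,0,-1],[0,0,-1,0,0,0,-1],[0,0,-1,0,0,0,-1],[0,0,-0.5,0,0,0,-1],[0,0,0,0,0,0,-1],[0,0,0,0,0,0,-1]]'
python3 -c "
from h import *
to(.4755,.318,.2,-70);cap('side','s11');crop('s11',310,200,450,360,5,'s11c');cap('wrist','w11')"
python3 m.py w11 shelf,.484,-.306,.1,.17,.23

```

```text
clock: 19.92
ee_pos: [0.4845, -0.307, 0.1925]
orientation: [-0.002, 0.998, 0.069, -0.003]
wrist_force: [-0.1, 0.5, -2.8]
width: 0.0586
t 19.9167 p [ 0.4845 -0.307   0.1925] w 0.0586 F [-0.1  0.5 -2.8] j [ 0.11  0.41  0.52  1.8  -0.24  0.99 -0.7 ]
[[ 0.99   0.139 -0.007]
 [ 0.139 -0.99   0.003]
 [-0.006 -0.004 -1.   ]]
shift units [  3.88 -31.01  -0.27]
turn units [-0.05  0.06 -2.1 ]
shift after turn [ 10.27 -29.52  -0.38]
shelf 34270 [ 0.5112 -0.3033  0.2176] [array([ 501.2, -304.6]), array([115. ,  86.6]), np.float64(7.4)] circ [ 501. -305.]
```

View pics/s11c.png

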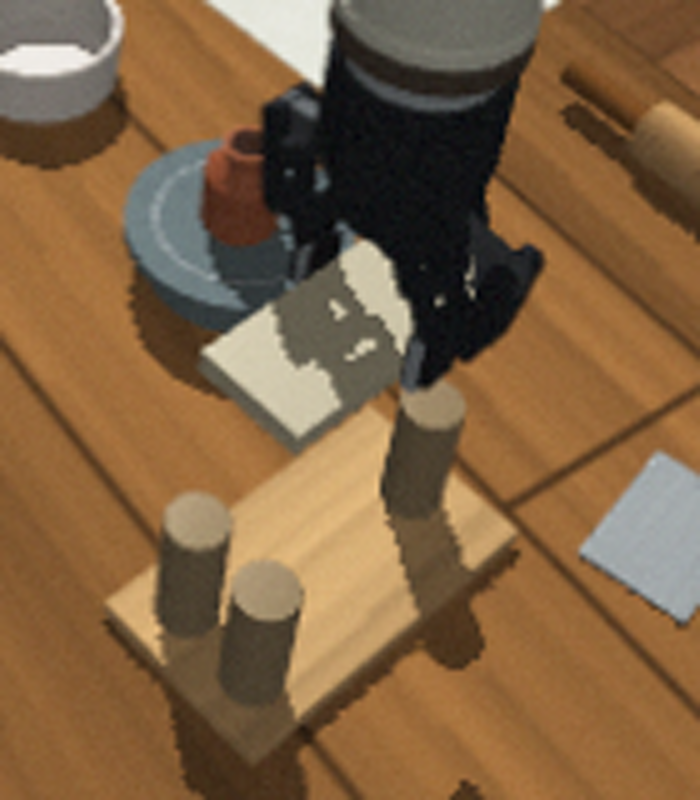

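View pics/w11.png

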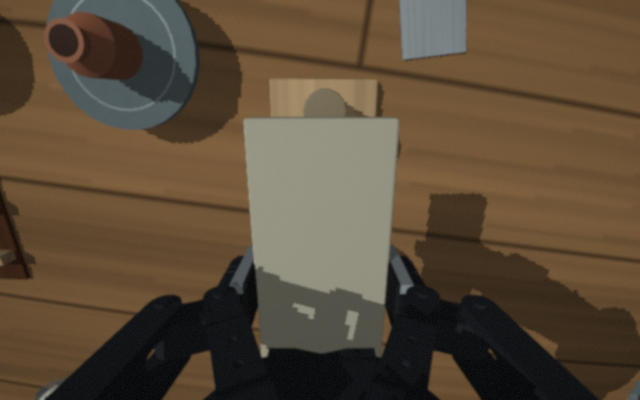

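The shelf is level in the grip and all three props are still upright. I carry it over to the rack.

```bash

python3 -m jog '[[0,-0.3,0,-0.05,0.06,0,-1],[0.1,-0.6,0,0,0,0,-1],[0.12,-0.9,0,0,0,0,-1],[0.12,-0.9,0,0,0,0,-1],[0.12,-0.9,0,0,0,0,-1],[0.12,-0.9,0,0,0,0,-1],[0.12,-0.9,0,0,0,0,-1],[0.12,-0.9,0,0,0,0,-1],[0.12,-0.9,0,0,0,0,-1],[0.12,-0.9,0,0,0,0,-1],[0.12,-0.9,0,0,0,0,-1],[0.12,-0.9,0,0,0,0,-1]]'
python3 -c "
from h import *
to(.4755,.318,.2,-70)"
python3 -m jog '[[0.12,-0.9,0,0,0,0,-1],[0.12,-0.9,0,0,0,0,-1],[0.12,-0.9,0,0,0,0,-1],[0.12,-0.9,0,0,0,0,-1],[0.12,-0.9,0,0,0,0,-1],[0.12,-0.9,0,0,0,0,-1],[0.12,-0.9,0,0,0,0,-1],[0.12,-0.9,0,0,0,0,-1],[0.12,-0.9,0,0,0,0,-1],[0.12,-0.9,0,0,0,0,-1],[0.12,-0.9,0,0,0,0,-1],[0.1,-0.6,0,0,0,0,-1]]'
python3 -c "
from h import *
to(.4755,.318,.2,-70)"
```

```text
clock: 21.02
ee_pos: [0.4707, -0.0888, 0.1796]
orientation: [-0.003, 0.998, 0.068, -0.012]
wrist_force: [1.2, 0.9, -2.2]
width: 0.0588
t 21.0167 p [ 0.4707 -0.0888  0.1796] w 0.0588 F [ 1.2  0.9 -2.2] j [-0.27  0.26  0.46  2.02 -0.15  0.91 -1.16]
[[ 0.99   0.136 -0.024]
 [ 0.136 -0.991  0.005]
 [-0.023 -0.008 -1.   ]]
shift units [  2.98 -20.13  -0.93]
turn units [-0.1   0.22 -2.13]
shift after turn [  7.18 -19.03  -1.02]
clock: 22.02
ee_pos: [0.4508, 0.1471, 0.1709]
orientation: [-0.004, 0.997, 0.075, -0.023]
wrist_force: [-0.0, -0.0, -3.0]
width: 0.0583
t 22.0167 p [0.4508 0.1471 0.1709] w 0.0583 F [-0. -0. -3.] j [-0.63  0.27  0.32  2.02 -0.13  0.91 -1.66]
[[ 0.988  0.149 -0.046]
 [ 0.15  -0.989  0.004]
 [-0.045 -0.011 -0.999]]
shift units [ 2.43 -8.28 -1.48]
turn units [-0.15  0.44 -1.99]
shift after turn [ 4.08 -7.61 -1.46]
```

```bash

python3 -m jog '[[0.3,-0.9,-0.2,-0.05,0.15,-0.3,-1],[0.3,-0.9,-0.2,-0.05,0.15,-0.3,-1],[0.3,-0.9,-0.2,-0.05,0.15,-0.3,-1],[0.3,-0.9,-0.2,0,0.1,-0.3,-1],[0.3,-0.9,-0.1,0,0,-0.3,-1],[0.3,-0.9,-0.1,0,0,-0.2,-1],[0.3,-0.7,0,0,0,-0.2,-1],[0.2,-0.4,0,0,0,0,-1],[0,0,0,0,0,0,-1],[0,0,0,0,0,0,-1]]'
python3 -c "
from h import *
to(.4755,.318,.18,-70);cap('wrist','w12');cap('top','t12');crop('t12',125,180,325,310,4,'t12c')"
```

```text
clock: 22.85
ee_pos: [0.4528, 0.3004, 0.1848]
orientation: [0.002, 0.984, 0.181, -0.0]
wrist_force: [0.7, -0.0, -2.8]
width: 0.0584
t 22.85 p [0.4528 0.3004 0.1848] w 0.0584 F [ 0.7 -0.  -2.8] j [-0.81  0.34  0.21  1.88 -0.08  0.93 -1.77]
[[ 0.935  0.355 -0.   ]
 [ 0.355 -0.935 -0.004]
 [-0.001  0.003 -1.   ]]
shift units [ 1.37 -0.42  0.24]
turn units [0.03 0.01 0.14]
shift after turn [ 1.37 -0.44  0.24]
```

View pics/w12.png

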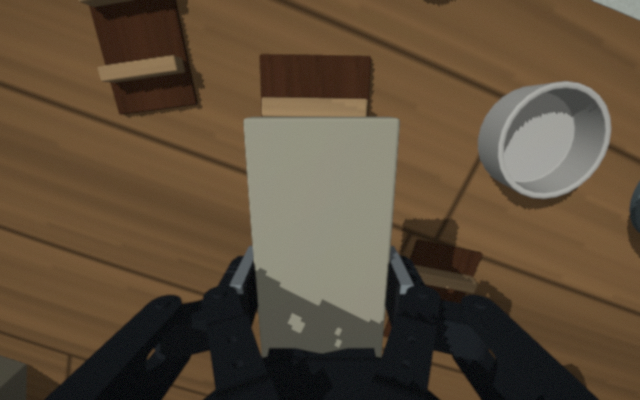

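View pics/t12c.png

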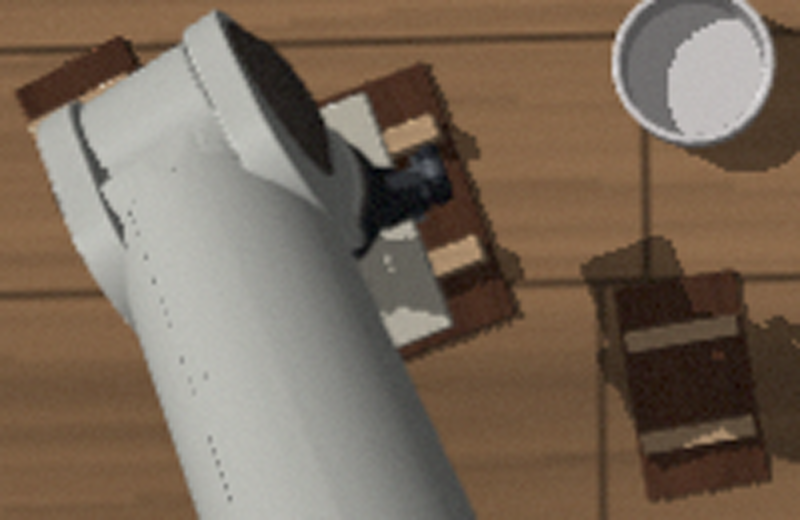

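```bash

cat > rk.py <<'E'
from h import *
import sys
P=cloud(sys.argv[1]);Q=P.reshape(-1,3);Q=Q[~np.isnan(Q[:,0])]
c=np.radians(20);ex=np.array([np.cos(c),np.sin(c)]);ey=np.array([-ex[1],ex[0]])
D=Q[:,:2]-[.4755,.318];a=D@ex*1000;b=D@ey*1000
near=(abs(a)<110)&(abs(b)<70)
m=near&(Q[:,2]>.026)&(Q[:,2]<.037)&(a>20)
print('bearer far a max',np.percentile(a[m],[2,50,98]),'b',np.percentile(b[m],[0.5,50,99.5]),m.sum())
rc=cv2.minAreaRect((Q[m][:,:2]*1000).astype(np.float32));print(rc)
m=near&(Q[:,2]>.004)&(Q[:,2]<.012)&(a>56)
print('base a',np.percentile(a[m],[0.5,99.5]),'b',np.percentile(b[m],[.5,99.5]))
rc=cv2.minAreaRect((Q[m][:,:2]*1000).astype(np.float32));print(rc)
m=(abs(a)<130)&(abs(b)<70)&(Q[:,2]>.05)
m&=(abs(Q[:,2]-np.median(Q[m][:,2]))<.006)
print('shelf z',np.median(Q[m][:,2]),'a',np.percentile(a[m],[.5,99.5]),'b',np.percentile(b[m],[.5,99.5]))
E
python3 rk.py w12
```

```text
bearer far a max [38.58864901 46.97390634 55.15699444] b [-50.41059537  -0.62650788  47.39042185] 1976
((520.4564819335938, 332.65869140625), (17.361068725585938, 99.10576629638672), 20.56470489501953)
base a [56.22155176 96.14045743] b [-55.57750913  52.70441925]
((547.571533203125, 342.7510070800781), (40.496700286865234, 109.93743133544922), 19.805994033813477)
shelf z 0.22617603935032718 a [-36.96160567 -12.66332583] b [-56.17489268  39.87678501]
```

```bash

python3 -m jog '[[0.7,-0.2,0,0.03,0,0.14,-1],[0.6,-0.2,0.1,0,0,0,-1],[0,0,0.6,0,0,0,-1],[0,0,0.8,0,0,0,-1],[0,0,0.8,0,0,0,-1],[0,0,0.6,0,0,0,-1],[0,0,0.3,0,0,0,-1],[0,0,0,0,0,0,-1],[0,0,0,0,0,0,-1]]'
python3 -c "
from h import *
to(.4795,.318,.07,-70)"
```

```text
clock: 23.7
ee_pos: [0.4751, 0.302, 0.1145]
orientation: [0.004, 0.986, 0.164, -0.003]
wrist_force: [-0.4, 1.0, -3.7]
width: 0.0586
t 23.7 p [0.4751 0.302  0.1145] w 0.0586 F [-0.4  1.  -3.7] j [-0.78  0.47  0.21  1.88 -0.12  0.82 -1.75]
[[ 0.946  0.324 -0.005]
 [ 0.324 -0.946 -0.009]
 [-0.007  0.007 -1.   ]]
shift units [ 0.48 -0.7   2.22]
turn units [ 0.07  0.08 -0.19]
shift after turn [ 0.48 -0.68  2.22]
```

```bash

python3 -m jog '[[0.48,-0.7,0.1,0.07,0.08,-0.19,-1],[0,0,0.3,0,0,0,-1],[0,0,0.3,0,0,0,-1],[0,0,0.3,0,0,0,-1],[0,0,0.3,0,0,0,-1],[0,0,0,0,0,0,-1],[0,0,0,0,0,0,-1]]'
python3 -c "
from h import *
to(.4795,.318,.03,-70)"
```

```text
clock: 24.28
ee_pos: [0.4814, 0.3189, 0.0886]
orientation: [-0.001, 0.985, 0.173, 0.002]
wrist_force: [-0.6, -0.7, -2.3]
width: 0.0588
t 24.2833 p [0.4814 0.3189 0.0886] w 0.0588 F [-0.6 -0.7 -2.3] j [-0.78  0.52  0.19  1.87 -0.14  0.76 -1.74]
[[ 0.94   0.342  0.004]
 [ 0.342 -0.94   0.003]
 [ 0.004 -0.001 -1.   ]]
shift units [-0.12  0.01  2.93]
turn units [-0.01 -0.04 -0.  ]
shift after turn [-0.1   0.01  2.93]
```

```bash

python3 -m jog '[[-0.1,0,0.3,-0.01,-0.04,0,-1],[0,0,0.4,0,0,0,-1],[0,0,0.4,0,0,0,-1],[0,0,0.4,0,0,0,-1],[0,0,0.4,0,0,0,-1],[0,0,0.3,0,0,0,-1],[0,0,0.2,0,0,0,-1],[0,0,0,0,0,0,-1],[0,0,0,0,0,0,-1]]'
python3 -c "
from h import *
to(.4795,.318,.02,-70);cap('wrist','w13')"; python3 rk.py w13
```

```text
clock: 25.03
ee_pos: [0.4789, 0.3174, 0.0345]
orientation: [0.0, 0.985, 0.173, -0.001]
wrist_force: [0.0, 0.1, -3.5]
width: 0.0582
t 25.0333 p [0.4789 0.3174 0.0345] w 0.0582 F [ 0.   0.1 -3.5] j [-0.77  0.6   0.17  1.89 -0.16  0.67 -1.72]
[[ 0.94   0.341 -0.001]
 [ 0.341 -0.94  -0.001]
 [-0.002  0.    -1.   ]]
shift units [ 0.04 -0.02  0.72]
turn units [ 0.    0.02 -0.01]
shift after turn [ 0.04 -0.02  0.72]
bearer far a max [38.11997226 47.31986556 55.36277733] b [-50.87030869  35.17850143  47.99311964] 1806
((519.9861450195312, 332.5401306152344), (18.120922088623047, 99.9163818359375), 19.917394638061523)
base a [56.67983306 96.23598083] b [-55.77907727  52.5642772 ]
((547.6586303710938, 342.5325927734375), (40.432769775390625, 110.44474792480469), 19.934961318969727)
shelf z 0.08258935387117472 a [-2.06435582 18.15757765] b [-59.63042826  56.30850197]
```

View pics/w13.png

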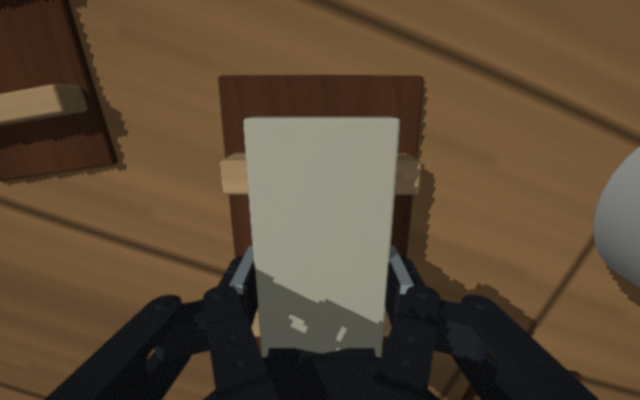

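```bash

python3 - <<'E'
from h import *
P=cloud('w13');c=np.radians(20);ex=np.array([np.cos(c),np.sin(c)]);ey=np.array([-ex[1],ex[0]])
D=P[...,:2]-[.4755,.318];a=D@ex*1000;b=D@ey*1000
for v in (125,150,175,200,225,240): 
    r=[u for u in range(230,415) if .052<P[v,u,2]<.07]
    print(v,r[0],r[-1],np.round([a[v,r[0]],b[v,r[0]],P[v,r[0],2],b[v,r[-1]],P[v,r[-1],2]],3))
for u in (270,320,370):
    r=[v for v in range(90,230) if .052<P[v,u,2]<.07]; print(u,r[0],a[r[0],u],P[r[0],u])
print(P[345,270:372:20].round(4))
E
```

```text
125 244 398 [ 7.4268e+01  2.7540e+01  5.9000e-02 -3.1187e+01  6.0000e-02]
150 246 396 [ 6.4899e+01  2.7138e+01  6.0000e-02 -3.1289e+01  5.9000e-02]
175 248 395 [ 54.544  27.527   0.058 -32.125   0.057]
200 249 393 [ 44.111  27.778   0.059 -31.531   0.059]
225 251 391 [ 33.082  27.706   0.059 -31.525   0.059]
240 252 390 [ 25.806  27.953   0.059 -31.708   0.058]
270 117 76.92137302764486 [0.54152806 0.36149244 0.05335294]
320 117 76.85112501537621 [0.54824247 0.34283937 0.05321686]
370 117 76.84751834521705 [0.55503306 0.32417184 0.05308997]
[[0.44   0.3295 0.0609]
 [0.4434 0.3204 0.0609]
 [0.4461 0.3111 0.0603]
 [0.4495 0.302  0.0604]
 [0.4527 0.2928 0.0602]
 [0.4566 0.2839 0.0609]]
```

In this view the shelf and rack centres agree to under 1 mm in both axes, and the yaw matches. I lower gently.

```bash

python3 -m jog '[[0.02,-0.02,0.2,0,0.02,0,-1],[0,0,0.2,0,0,0,-1],[0,0,0.12,0,0,0,-1],[0,0,0.05,0,0,0,-1],[0,0,0,0,0,0,-1],[0,0,0,0,0,0,-1]]'
python3 -c "
from h import *
to(.4795,.318,.02,-70)"
```

```text
clock: 25.58
ee_pos: [0.4802, 0.3187, 0.0233]
orientation: [-0.001, 0.985, 0.173, 0.002]
wrist_force: [0.6, -0.4, -2.8]
width: 0.0583
t 25.5833 p [0.4802 0.3187 0.0233] w 0.0583 F [ 0.6 -0.4 -2.8] j [-0.76  0.62  0.17  1.89 -0.16  0.64 -1.72]
[[ 0.94   0.341  0.003]
 [ 0.341 -0.94   0.002]
 [ 0.003 -0.    -1.   ]]
shift units [-0.04  0.02  0.17]
turn units [-0.   -0.03 -0.01]
shift after turn [-0.04  0.02  0.17]
```

```bash

python3 -m jog '[[-0.04,0.02,0.1,0,-0.03,0,-1],[0,0,0,0,0,0,-1],[0,0,0,0,0,0,-1]]'
python3 -m jog '[[0,0,0.05,0,0,0,-1],[0,0,0,0,0,0,-1],[0,0,0,0,0,0,-1]]'
python3 -c "
from h import *
to(.4795,.318,.02,-70)"
```

```text
clock: 25.83
ee_pos: [0.4798, 0.3182, 0.0215]
orientation: [-0.0, 0.985, 0.173, 0.0]
wrist_force: [-0.9, -0.2, -2.6]
width: 0.0583
clock: 26.08
ee_pos: [0.48, 0.3183, 0.0206]
orientation: [-0.0, 0.985, 0.173, 0.0]
wrist_force: [0.8, -0.7, -2.9]
width: 0.0582
t 26.0833 p [0.48   0.3183 0.0206] w 0.0582 F [ 0.8 -0.7 -2.9] j [-0.76  0.63  0.17  1.89 -0.16  0.64 -1.72]
[[ 0.94   0.341  0.001]
 [ 0.341 -0.94   0.001]
 [ 0.001 -0.001 -1.   ]]
shift units [-0.03  0.    0.03]
turn units [-0.01 -0.01 -0.01]
shift after turn [-0.03  0.    0.03]
```

```bash

python3 -m jog '[[-0.03,0,0.05,0,0,0,-1],[0,0,0,0,0,0,-1],[0,0,0,0,0,0,-1]]'
python3 -m jog '[[0,0,0.05,0,0,0,-1],[0,0,0,0,0,0,-1],[0,0,0,0,0,0,-1]]'

```

```text
clock: 26.33
ee_pos: [0.4801, 0.3184, 0.0204]
orientation: [-0.001, 0.985, 0.173, 0.001]
wrist_force: [-0.1, 0.2, -2.9]
width: 0.0587
clock: 26.58
ee_pos: [0.4802, 0.3185, 0.0203]
orientation: [-0.001, 0.985, 0.173, 0.001]
wrist_force: [-0.2, -0.2, -2.7]
width: 0.0583
```

```bash

python3 -m jog '[[-0.03,0,0.1,0,-0.02,0,-1],[0,0,0,0,0,0,-1],[0,0,0,0,0,0,-1]]'
python3 -c "
from h import *
to(.4795,.318,.02,-70);cap('side','s14');crop('s14',200,150,340,260,5,'s14c')"
```

```text
clock: 26.83
ee_pos: [0.4807, 0.3188, 0.0208]
orientation: [-0.001, 0.985, 0.173, 0.001]
wrist_force: [-0.2, -1.1, -2.5]
width: 0.0586
t 26.8333 p [0.4807 0.3188 0.0208] w 0.0586 F [-0.2 -1.1 -2.5] j [-0.76  0.63  0.16  1.89 -0.16  0.64 -1.72]
[[ 0.94   0.341  0.002]
 [ 0.341 -0.94   0.003]
 [ 0.003 -0.002 -1.   ]]
shift units [-0.07  0.02  0.04]
turn units [-0.02 -0.03 -0.01]
shift after turn [-0.07  0.02  0.04]
```

View pics/s14c.png

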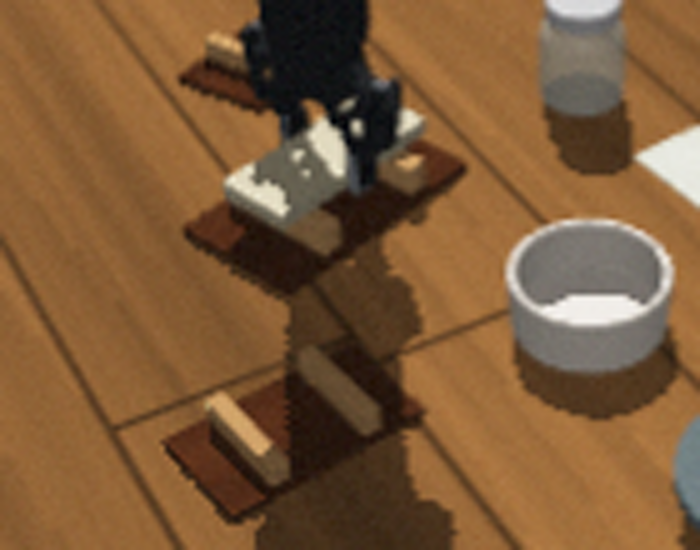

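The shelf is on the bearers: z stalls and bounces at 0.0205. I recentre by about 1 mm with a tiny lift, touch down and release slowly.

```bash

python3 -m jog '[[-0.07,0.02,-0.08,-0.02,-0.03,-0.01,-1],[0,0,0,0,0,0,-1],[0,0,0,0,0,0,-1]]'
python3 -c "
from h import *
to(.4795,.318,.02,-70)"
```

```text
clock: 27.13
ee_pos: [0.4786, 0.3174, 0.0211]
orientation: [0.001, 0.985, 0.174, -0.001]
wrist_force: [0.1, -0.1, -3.9]
width: 0.0583
t 27.1333 p [0.4786 0.3174 0.0211] w 0.0583 F [ 0.1 -0.1 -3.9] j [-0.76  0.63  0.17  1.89 -0.16  0.64 -1.72]
[[ 0.94   0.342 -0.002]
 [ 0.342 -0.94  -0.001]
 [-0.002  0.001 -1.   ]]
shift units [ 0.05 -0.01  0.06]
turn units [0.01 0.02 0.  ]
shift after turn [ 0.05 -0.01  0.06]
```

```bash

python3 -m jog '[[0.04,0,0.03,0.01,0.02,0,-1],[0,0,0,0,0,0,-1],[0,0,0,0,0,0,0.35],[0,0,0,0,0,0,0.45],[0,0,0,0,0,0,0.5],[0,0,0,0,0,0,0.6],[0,0,0,0,0,0,0.8],[0,0,0,0,0,0,1],[0,0,0,0,0,0,1],[0,0,0,0,0,0,1]]' 40
python3 -m jog '[[0,0,-0.3,0,0,0,1],[0,0,-0.6,0,0,0,1],[0,0,-1,0,0,0,1],[0,0,-1,0,0,0,1],[0,0,-1,0,0,0,1],[0,0,-1,0,0,0,1],[0,0,-1,0,0,0,1],[0,0,-1,0,0,0,1],[0,0,0,0,0,0,1],[0,0,0,0,0,0,1]]'
python3 -c "
from h import *
to(.4795,.318,.02,-70);cap('wrist','w15')"; python3 rk.py w15; python3 m.py w15 shelf,.4774,.3172,.1,.041,.051
```

```text
clock: 27.97
ee_pos: [0.4808, 0.3187, 0.0213]
orientation: [-0.001, 0.985, 0.174, 0.001]
wrist_force: [1.2, -0.2, -0.1]
width: 0.0853
clock: 28.8
ee_pos: [0.4806, 0.3179, 0.1737]
orientation: [-0.002, 0.985, 0.173, 0.002]
wrist_force: [0.0, -0.5, -0.5]
width: 0.0853
t 28.8 p [0.4806 0.3179 0.1737] w 0.0853 F [ 0.  -0.5 -0.5] j [-0.8   0.4   0.21  1.82 -0.1   0.93 -1.76]
[[ 0.94   0.341  0.004]
 [ 0.341 -0.94   0.004]
 [ 0.005 -0.002 -1.   ]]
shift units [-0.09 -0.01  7.69]
turn units [-0.02 -0.05 -0.01]
shift after turn [-0.05 -0.02  7.69]
bearer far a max [38.22230728 46.80219909 55.03648565] b [-51.51907534  29.62041846  47.75816444] 728
((520.0084228515625, 332.038330078125), (17.117979049682617, 99.92375946044922), 19.96919822692871)
base a [56.72404282 95.98119511] b [-55.48933997  52.7313551 ]
((547.6838989257812, 342.7532653808594), (39.44090270996094, 109.72392272949219), 19.943248748779297)
shelf z 0.2514220486496489 a [-4.80722137 23.35312141] b [-69.60027273  69.35429166]
shelf 9809 [0.4867 0.319  0.0456] [array([478. , 316.9]), array([150.3,  60.2]), np.float64(20.1)] circ [478.3 316.5]
```

View pics/w15.png

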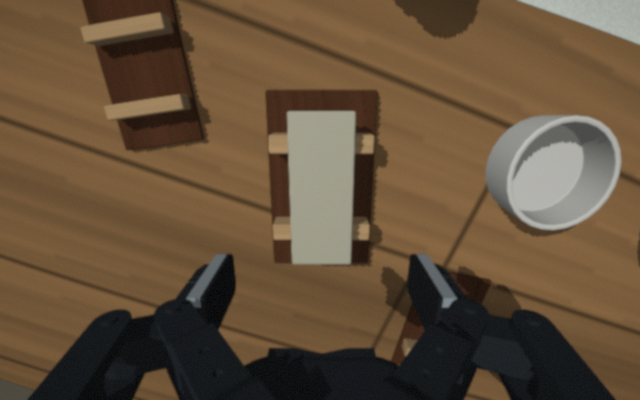

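The shelf lies flat. Its centre is (478.0,316.9), against a rack centre of about (477.7,316.7), with yaw 20.1°. Now the props.

```bash

python3 -c "
from h import *
cap('top','t16')
P=cloud('t16');Q=P.reshape(-1,3);S=Q[(abs(Q[:,0]-.484)<.12)&(abs(Q[:,1]+.306)<.1)&(Q[:,2]>.085)&(Q[:,2]<.1)]
im=np.zeros((250,250),np.uint8)
for x,y,z in S: im[int((x-.36)*1000),int((y+.43)*1000)]=255
im=cv2.dilate(im,np.ones((7,7)))
n,l=cv2.connectedComponents(im)
for i in range(1,n):
    T=np.array([p for p in S if l[int((p[0]-.36)*1000),int((p[1]+.43)*1000)]==i]); 
    if len(T)>20: print(len(T),cv2.minEnclosingCircle((T[:,:2]*1000).astype(np.float32)),np.median(T,0))
to(.41,-.29,.22,8)
"
python3 m.py t16 vase,.58,-.106,.03,.098,.11 wheel,.58,-.106,.08,.036,.044 crock,.572,.107,.07,.04,.05
python3 m.py w15 crock,.572,.107,.07,.035,.05
```

```text
129 ((410.0139465332031, -292.08233642578125), 16.76066017150879) [ 0.41075541 -0.2911519   0.09181835]
139 ((416.3579406738281, -338.46478271484375), 18.065967559814453) [ 0.4150453  -0.33801155  0.09104838]
132 ((554.2763061523438, -298.6955871582031), 17.27423095703125) [ 0.5537455  -0.2982997   0.09114782]
t 28.9 p [0.4806 0.3178 0.1729] w 0.0851 F [-1.3 -0.5  0. ] j [-0.8   0.4   0.21  1.82 -0.1   0.93 -1.76]
[[ 0.94   0.341  0.004]
 [ 0.341 -0.94   0.003]
 [ 0.005 -0.002 -1.   ]]
shift units [-13.68  27.36  -2.47]
turn units [ 1.000e-02 -5.000e-02 -1.362e+01]
shift after turn [-29.6   -7.72  -2.36]
vase 96 [ 0.58   -0.1055  0.104 ] [array([ 579.8, -105.7]), array([27. , 28.4]), np.float64(61.0)] circ [ 579.3 -106.2]
wheel 1424 [ 0.5743 -0.1045  0.0402] [array([ 580. , -105.9]), array([136.5, 137.9]), np.float64(43.3)] circ [ 579.6 -106.4]
crock 258 [0.5734 0.1032 0.0447] [array([571.1, 107. ]), array([109.6, 108.9]), np.float64(88.9)] circ [571.5 107.3]
crock 3476 [0.5779 0.0979 0.0433] [array([573.2, 106.7]), array([112.3, 110.5]), np.float64(78.1)] circ [573.4 106.9]
```

The vase is centred on the wheel to within 0.5 mm. I turn and return to the stack.

```bash

python3 -m jog '[[0,0,-0.6,0,0,-1,1],[0,0,-0.6,0,0,-1,1],[0,0,-0.6,0,0,-1,1],[0,0,-0.5,0,0,-1,1],[0,0,0,0,0,-1,1],[0,0,0,0,0,-1,1],[0,0,0,0,0,-1,1],[0,0,0,0,0,-1,1],[0,0,0,0,0,-1,1],[0,0,0,0,0,-1,1],[0,0,0,0,0,-1,1],[0,0,0,0,0,-0.7,1]]'
python3 -c "
from h import *
to(.41,-.29,.22,8)"
```

```text
clock: 29.9
ee_pos: [0.4715, 0.3117, 0.2063]
orientation: [-0.002, 0.706, 0.708, -0.012]
wrist_force: [-0.6, -0.2, -0.5]
width: 0.0856
t 29.9 p [0.4715 0.3117 0.2063] w 0.0856 F [-0.6 -0.2 -0.5] j [-0.62  0.36 -0.01  1.78  0.    1.02 -0.63]
[[-0.004  1.    -0.019]
 [ 1.     0.004 -0.014]
 [-0.014 -0.019 -1.   ]]
shift units [-30.08  -3.19  -0.19]
turn units [-0.2   0.13 -1.36]
shift after turn [-29.36  -7.23  -0.69]
```

```bash

python3 -m jog '[[-0.7,0,-0.1,-0.1,0.1,-0.3,1],[-1,0,0,-0.1,0,-0.3,1],[-1,0,0,0,0,-0.3,1],[-1,0,0,0,0,-0.3,1],[-1,-0.1,0,0,0,-0.1,1],[-1,-0.1,0,0,0,0,1],[-1,-0.1,0,0,0,0,1],[-1,-0.1,0,0,0,0,1],[-1,-0.1,0,0,0,0,1],[-1,-0.1,0,0,0,0,1],[-1,-0.1,0,0,0,0,1],[-1,-0.1,0,0,0,0,1]]'
python3 -m jog '[[-1,-0.1,0,0,0,0,1],[-1,-0.1,0,0,0,0,1],[-1,-0.1,0,0,0,0,1],[-1,-0.1,0,0,0,0,1],[-1,-0.1,0,0,0,0,1],[-1,-0.1,0,0,0,0,1],[-1,-0.1,0,0,0,0,1],[-1,-0.1,0,0,0,0,1],[-1,-0.1,0,0,0,0,1],[-0.7,-0.1,0,0,0,0,1],[-0.5,-0.1,0,0,0,0,1],[0,0,0,0,0,0,1]]'
python3 -c "
from h import *
to(.418,-.339,.22,8)"
```

```text
clock: 30.9
ee_pos: [0.4719, 0.0692, 0.1946]
orientation: [-0.007, 0.65, 0.76, -0.013]
wrist_force: [-0.1, 0.2, 0.1]
width: 0.0852
clock: 31.9
ee_pos: [0.4696, -0.151, 0.1844]
orientation: [-0.017, 0.652, 0.758, -0.023]
wrist_force: [0.1, -0.6, 0.5]
width: 0.0853
t 31.9 p [ 0.4696 -0.151   0.1844] w 0.0853 F [ 0.1 -0.6  0.5] j [ 0.04  0.28  0.23  1.96 -0.04  0.96  0.44]
[[-0.149  0.987 -0.055]
 [ 0.989  0.149 -0.014]
 [-0.005 -0.057 -0.998]]
shift units [-8.92 -4.05 -1.51]
turn units [-0.57  0.06  0.1 ]
shift after turn [-8.95 -3.86 -1.78]
```

```bash

python3 -m jog '[[-1,-0.4,-0.2,-0.2,0,0,1],[-1,-0.4,-0.2,-0.2,0,0,1],[-1,-0.4,-0.2,-0.2,0,0,1],[-0.9,-0.4,-0.1,0,0,0,1],[-0.8,-0.4,-0.1,0,0,0,1],[-0.6,-0.3,-0.1,0,0,0,1],[-0.3,-0.2,0,0,0,0,1],[0,0,0,0,0,0,1],[0,0,0,0,0,0,1]]'
python3 -c "
from h import *
to(.412,-.293,.2,8);cap('wrist','w17')"
```

```text
clock: 32.65
ee_pos: [0.4354, -0.263, 0.1986]
orientation: [-0.002, 0.648, 0.761, 0.001]
wrist_force: [0.6, -0.0, 0.3]
width: 0.0853
t 32.65 p [ 0.4354 -0.263   0.1986] w 0.0853 F [ 0.6 -0.   0.3] j [ 0.24  0.26  0.29  1.95 -0.09  0.94  0.74]
[[-0.159  0.987 -0.003]
 [ 0.987  0.159  0.004]
 [ 0.004 -0.002 -1.   ]]
shift units [-1.29 -1.39 -0.07]
turn units [-0.02 -0.04  0.2 ]
shift after turn [-1.32 -1.37 -0.07]
```

View pics/w17.png

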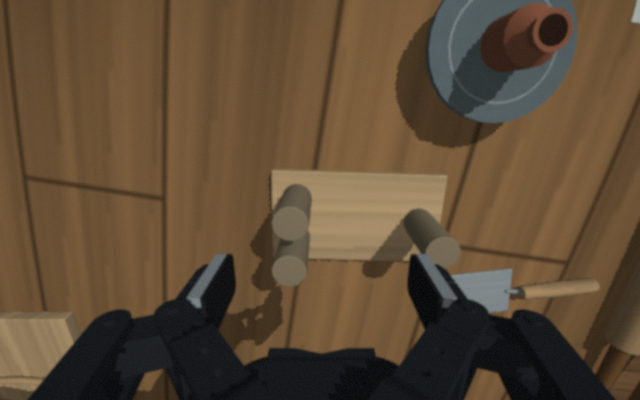

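```bash
cat > pr.py <<'E'
from h import *
import sys
P=cloud(sys.argv[1]);Q=P.reshape(-1,3);S=Q[(abs(Q[:,0]-.484)<.12)&(abs(Q[:,1]+.306)<.1)&(Q[:,2]>.085)&(Q[:,2]<.098)]
im=np.zeros((260,260),np.uint8);f=lambda p:(int((p[0]-.36)*1000),int((p[1]+.43)*1000))
for p in S: im[f(p)]=255
im=cv2.dilate(im,np.ones((5,5)));n,l=cv2.connectedComponents(im)
for i in range(1,n):
    T=np.array([p for p in S if l[f(p)]==i])
    if len(T)>20: 
        T=T[abs(T[:,2]-np.percentile(T[:,2],80))<.0025]
        print(len(T),cv2.minEnclosingCircle((T[:,:2]*1000).astype(np.float32)),np.median(T,0).round(4),cv2.minAreaRect((T[:,:2]*1000).astype(np.float32)))
E
python3 pr.py w17
```

```text
1012 ((412.6290283203125, -292.6136779785156), 17.00960922241211) [ 0.4126 -0.2917  0.0915] ((412.4416809082031, -292.26007080078125), (32.97041702270508, 33.18540954589844), 46.06072998046875)
843 ((417.4857177734375, -340.38238525390625), 16.85900115966797) [ 0.4178 -0.3394  0.0914] ((417.9363708496094, -340.0836486816406), (32.331459045410156, 32.55989456176758), 52.10993576049805)
813 ((555.8055419921875, -298.6418151855469), 17.147653579711914) [ 0.5561 -0.2963  0.0912] ((556.2020263671875, -296.4892883300781), (29.5059871673584, 32.927616119384766), 66.03501892089844)
```

```bash

python3 -m jog '[[-0.7,-0.7,0,-0.02,-0.04,0.2,1],[-0.6,-0.7,0,0,0,0,1],[0,0,0.3,0,0,0,1],[0,0,0.5,0,0,0,1],[0,0,0.3,0,0,0,1],[0,0,0,0,0,0,1],[0,0,0,0,0,0,1]]'
python3 -c "
from h import *
to(.4125,-.2925,.11,8)"
```

```text
clock: 33.28
ee_pos: [0.4134, -0.2866, 0.1726]
orientation: [-0.002, 0.653, 0.758, 0.001]
wrist_force: [-0.1, 0.1, -0.2]
width: 0.0855
t 33.2833 p [ 0.4134 -0.2866  0.1726] w 0.0855 F [-0.1  0.1 -0.2] j [ 0.3   0.29  0.3   1.99 -0.11  0.88  0.81]
[[-0.148  0.989 -0.002]
 [ 0.989  0.148  0.004]
 [ 0.004 -0.001 -1.   ]]
shift units [-0.3  -0.08  3.13]
turn units [-0.01 -0.04  0.09]
shift after turn [-0.28 -0.08  3.13]
```

```bash

python3 -m jog '[[-0.3,-0.08,0.3,-0.01,-0.04,0.09,1],[0,0,0.6,0,0,0,1],[0,0,0.6,0,0,0,1],[0,0,0.6,0,0,0,1],[0,0,0.4,0,0,0,1],[0,0,0.2,0,0,0,1],[0,0,0,0,0,0,1],[0,0,0,0,0,0,1]]'
python3 -c "
from h import *
to(.4125,-.2925,.055,8)"
```

```text
clock: 33.95
ee_pos: [0.4156, -0.2929, 0.115]
orientation: [0.001, 0.655, 0.756, 0.0]
wrist_force: [0.7, -0.3, 0.3]
width: 0.0852
t 33.95 p [ 0.4156 -0.2929  0.115 ] w 0.0852 F [ 0.7 -0.3  0.3] j [ 0.32  0.38  0.29  2.02 -0.16  0.75  0.84]
[[-0.142  0.99   0.002]
 [ 0.99   0.142 -0.002]
 [-0.002  0.002 -1.   ]]
shift units [ 0.05 -0.16  3.  ]
turn units [0.02 0.02 0.02]
shift after turn [ 0.04 -0.15  3.  ]
```

```bash

python3 -m jog '[[0.05,-0.15,0.4,0.02,0.02,0,1],[0,0,0.6,0,0,0,1],[0,0,0.6,0,0,0,1],[0,0,0.5,0,0,0,1],[0,0,0.3,0,0,0,1],[0,0,0.1,0,0,0,1],[0,0,0,0,0,0,1],[0,0,0,0,0,0,1]]'
python3 -c "
from h import *
to(.4125,-.2925,.055,8);cap('wrist','w18')"
```

```text
clock: 34.62
ee_pos: [0.4142, -0.294, 0.0642]
orientation: [0.003, 0.655, 0.755, 0.001]
wrist_force: [-0.5, -0.1, 0.0]
width: 0.0852
t 34.6167 p [ 0.4142 -0.294   0.0642] w 0.0852 F [-0.5 -0.1  0. ] j [ 0.35  0.47  0.26  2.05 -0.2   0.64  0.88]
[[-0.141  0.99   0.005]
 [ 0.99   0.141 -0.003]
 [-0.003  0.004 -1.   ]]
shift units [ 0.09 -0.07  0.46]
turn units [0.04 0.03 0.02]
shift after turn [ 0.08 -0.07  0.46]
```

View pics/w18.png

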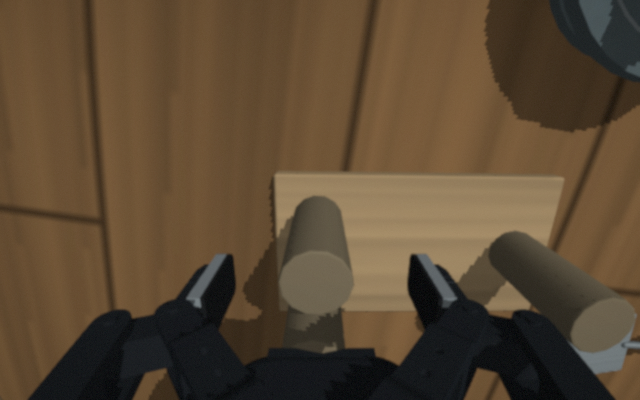

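The prop top at (317,282) is centred between the pads, with the second prop behind it. I go down the last 9 mm and grip.

```bash

python3 -m jog '[[0.09,-0.07,0.3,0.04,0.03,0,1],[0,0,0.15,0,0,0,1],[0,0,0,0,0,0,1],[0,0,0,0,0,0,0.4],[0,0,0,0,0,0,0],[0,0,0,0,0,0,-0.2],[0,0,0,0,0,0,-1],[0,0,0,0,0,0,-1],[0,0,0,0,0,0,-1],[0,0,0,0,0,0,-1]]' 50
python3 -c "
from h import *
st();cap('wrist','w19')"
```

```text
clock: 35.5
ee_pos: [0.4136, -0.293, 0.0561]
orientation: [0.002, 0.655, 0.755, 0.0]
wrist_force: [0.7, 0.1, -0.8]
width: 0.0327
t 35.5 p [ 0.4136 -0.293   0.0561] w 0.0327 F [ 0.7  0.1 -0.8] j [ 0.35  0.48  0.26  2.05 -0.2   0.63  0.89]
[[-0.141  0.99   0.003]
 [ 0.99   0.141 -0.001]
 [-0.002  0.003 -1.   ]]
```

View pics/w19.png

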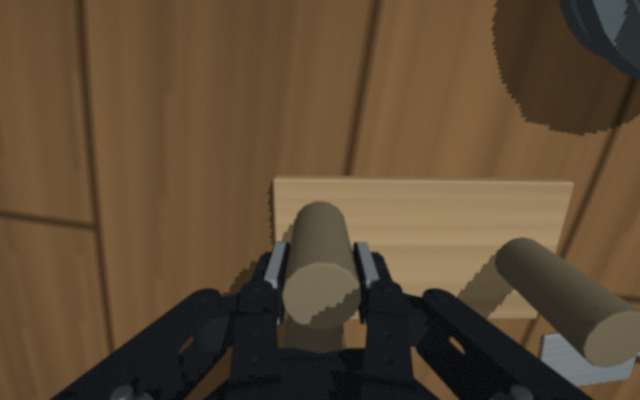

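```bash

python3 -m jog '[[0,0,-0.2,0,0,0,-1],[0,0,-0.5,0,0,0,-1],[0,0,-0.8,0,0,0,-1],[0,0,-1,0,0,0,-1],[0,0,-1,0,0,0,-1],[0,0,-1,0,0,0,-1],[0,0,-1,0,0,0,-1],[0,0,-0.6,0,0,0,-1],[0,0,0,0,0,0,-1]]'
python3 -c "
from h import *
to(.558,.126,.16,8)"
```

```text
clock: 36.3
ee_pos: [0.4114, -0.2922, 0.1872]
orientation: [0.0, 0.656, 0.755, 0.0]
wrist_force: [0.3, -0.7, -1.0]
width: 0.0333
t 36.3 p [ 0.4114 -0.2922  0.1872] w 0.0333 F [ 0.3 -0.7 -1. ] j [ 0.29  0.27  0.32  1.98 -0.11  0.91  0.8 ]
[[-0.14  0.99  0.  ]
 [ 0.99  0.14 -0.  ]
 [-0.    0.   -1.  ]]
shift units [19.68 10.19  1.36]
turn units [0.   0.   0.01]
shift after turn [19.69 10.17  1.36]
```

```bash

python3 -m jog '[[0.5,0.2,0,0,0,0,-1],[0.9,0.3,0,0,0,0,-1],[0.9,0.3,0,0,0,0,-1],[0.9,0.4,0,0,0,0,-1],[0.9,0.4,0,0,0,0,-1],[0.9,0.4,0,0,0,0,-1],[0.9,0.4,0,0,0,0,-1],[0.9,0.4,0,0,0,0,-1],[0.9,0.4,0,0,0,0,-1],[0.9,0.5,0,0,0,0,-1],[0.9,0.5,0,0,0,0,-1],[0.9,0.5,0,0,0,0,-1]]'
python3 -m jog '[[0.9,0.5,0,0,0,0,-1],[0.9,0.6,0,0,0,0,-1],[0.9,0.6,0,0,0,0,-1],[0.9,0.6,0,0,0,0,-1],[0.9,0.6,0,0,0,0,-1],[0.9,0.6,0,0,0,0,-1],[0.7,0.4,0,0,0,0,-1],[0.5,0.3,0,0,0,0,-1],[0.2,0.1,0,0,0,0,-1],[0,0,0,0,0,0,-1]]'
python3 -c "
from h import *
to(.558,.126,.14,8);cap('wrist','w20')"
```

```text
clock: 37.3
ee_pos: [0.4688, -0.0581, 0.1793]
orientation: [-0.006, 0.658, 0.753, -0.004]
wrist_force: [0.4, 0.0, -0.4]
width: 0.0328
clock: 38.13
ee_pos: [0.5269, 0.1098, 0.1675]
orientation: [-0.014, 0.654, 0.757, -0.01]
wrist_force: [0.1, -0.0, -2.1]
width: 0.033
t 38.1333 p [0.5269 0.1098 0.1675] w 0.033 F [ 0.1 -0.  -2.1] j [-0.31  0.37  0.07  1.88 -0.05  0.93 -0.06]
[[-0.145  0.989 -0.034]
 [ 0.989  0.145  0.004]
 [ 0.009 -0.033 -0.999]]
shift units [0.56 1.7  1.32]
turn units [-0.34 -0.09  0.06]
shift after turn [0.58 1.65 1.37]
```

View pics/w20.png

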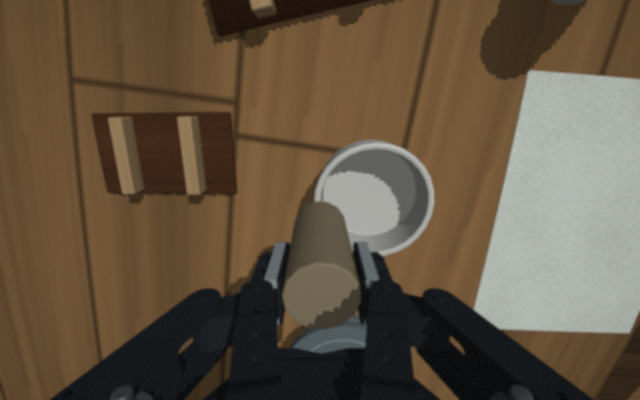

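```bash
python3 m.py w20 crock,.573,.107,.065,.04,.05
python3 -m jog '[[0.5,0.9,0,-0.2,-0.09,0.06,-1],[0.1,0.7,0,-0.14,0,0,-1],[0,0.2,0.2,0,0,0,-1],[0,0,0.5,0,0,0,-1],[0,0,0.4,0,0,0,-1],[0,0,0,0,0,0,-1],[0,0,0,0,0,0,-1]]'
python3 -c "
from h import *
to(.558,.126,.12,8)"
```

```text
crock 1825 [0.595  0.1295 0.0441] [array([577.5, 110.5]), array([ 99.4, 111.2]), np.float64(45.1)] circ [573.5 106.6]
clock: 38.77
ee_pos: [0.5589, 0.1172, 0.1408]
orientation: [0.0, 0.66, 0.752, -0.003]
wrist_force: [-0.7, 0.3, -1.2]
width: 0.0328
t 38.7667 p [0.5589 0.1172 0.1408] w 0.0328 F [-0.7  0.3 -1.2] j [-0.32  0.44  0.08  1.84 -0.04  0.87 -0.09]
[[-0.13   0.992 -0.004]
 [ 0.992  0.13  -0.006]
 [-0.005 -0.005 -1.   ]]
shift units [0.45 0.02 1.04]
turn units [-0.05  0.05 -0.09]
shift after turn [0.44 0.01 1.04]
```

```bash

python3 -m jog '[[0.45,0,0.3,-0.05,0.05,-0.09,-1],[0,0,0.4,0,0,0,-1],[0,0,0.3,0,0,0,-1],[0,0,0,0,0,0,-1],[0,0,0,0,0,0,-1]]'
python3 -c "
from h import *
to(.558,.1263,.06,8)"
```

```text
clock: 39.18
ee_pos: [0.556, 0.1258, 0.1181]
orientation: [-0.001, 0.656, 0.754, -0.001]
wrist_force: [0.9, 0.0, -1.9]
width: 0.0328
t 39.1833 p [0.556  0.1258 0.1181] w 0.0328 F [ 0.9  0.  -1.9] j [-0.32  0.46  0.07  1.86 -0.04  0.82 -0.09]
[[-0.138  0.99  -0.002]
 [ 0.99   0.138  0.   ]
 [ 0.    -0.002 -1.   ]]
shift units [0.01 0.11 2.9 ]
turn units [-0.02 -0.   -0.01]
shift after turn [0.01 0.1  2.9 ]
```

```bash

python3 -m jog '[[0,0.1,0.3,-0.02,0,0,-1],[0,0,0.4,0,0,0,-1],[0,0,0.4,0,0,0,-1],[0,0,0.4,0,0,0,-1],[0,0,0.3,0,0,0,-1],[0,0,0.2,0,0,0,-1],[0,0,0,0,0,0,-1],[0,0,0,0,0,0,-1]]'
python3 -c "
from h import *
to(.558,.1263,.0521,8)"
```

```text
clock: 39.85
ee_pos: [0.5582, 0.1261, 0.0732]
orientation: [-0.0, 0.656, 0.755, -0.0]
wrist_force: [0.0, -0.3, -0.6]
width: 0.0329
t 39.85 p [0.5582 0.1261 0.0732] w 0.0329 F [ 0.  -0.3 -0.6] j [-0.32  0.53  0.07  1.88 -0.05  0.73 -0.09]
[[-0.139  0.99  -0.   ]
 [ 0.99   0.139  0.   ]
 [ 0.    -0.    -1.   ]]
shift units [ 0.01 -0.01  1.05]
turn units [-0. -0. -0.]
shift after turn [ 0.01 -0.01  1.05]
```

```bash

python3 -m jog '[[0,0,0.3,0,0,0,-1],[0,0,0.3,0,0,0,-1],[0,0,0.2,0,0,0,-1],[0,0,0.05,0,0,0,-1],[0,0,0,0,0,0,-1],[0,0,0,0,0,0,-1]]'
python3 -m jog '[[0,0,0.06,0,0,0,-1],[0,0,0,0,0,0,-1],[0,0,0,0,0,0,-1]]'
python3 -c "
from h import *
to(.558,.1263,.0521,8);cap('side','s21');crop('s21',270,150,370,250,6,'s21c')"
```

```text
clock: 40.35
ee_pos: [0.5588, 0.1262, 0.0549]
orientation: [0.0, 0.656, 0.755, 0.001]
wrist_force: [-0.1, -0.3, -0.5]
width: 0.0329
clock: 40.6
ee_pos: [0.5592, 0.1263, 0.0541]
orientation: [0.0, 0.656, 0.755, 0.001]
wrist_force: [-0.5, 0.2, -2.1]
width: 0.0328
t 40.6 p [0.5592 0.1263 0.0541] w 0.0328 F [-0.5  0.2 -2.1] j [-0.32  0.56  0.06  1.88 -0.05  0.69 -0.09]
[[-0.139  0.99   0.002]
 [ 0.99   0.139  0.001]
 [ 0.     0.002 -1.   ]]
shift units [ 0.01 -0.06  0.1 ]
turn units [ 0.02 -0.   -0.01]
shift after turn [ 0.01 -0.06  0.1 ]
```

View pics/s21c.png

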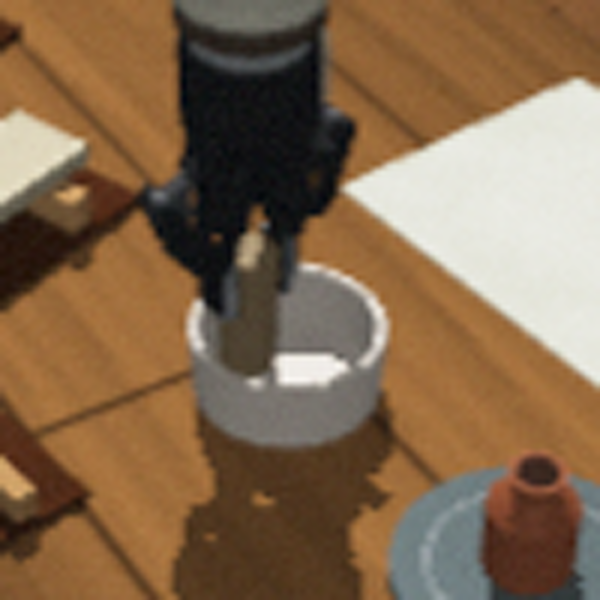

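```bash

python3 -m jog '[[0,-0.05,0.08,0.02,0,0,-1],[0,0,0,0,0,0,-1],[0,0,0,0,0,0,-1]]'
python3 -m jog '[[0,0,0.06,0,0,0,-1],[0,0,0,0,0,0,-1],[0,0,0,0,0,0,-1]]'
python3 -m jog '[[0,0,0.06,0,0,0,-1],[0,0,0,0,0,0,-1],[0,0,0,0,0,0,-1]]'
```

```text
clock: 40.9
ee_pos: [0.5584, 0.1263, 0.0527]
orientation: [-0.0, 0.656, 0.755, 0.0]
wrist_force: [0.5, 0.1, -1.3]
width: 0.0328
clock: 41.15
ee_pos: [0.5588, 0.1264, 0.0524]
orientation: [0.0, 0.656, 0.755, 0.001]
wrist_force: [-0.2, -0.3, -1.4]
width: 0.033
clock: 41.4
ee_pos: [0.5593, 0.1266, 0.0524]
orientation: [0.0, 0.656, 0.754, 0.001]
wrist_force: [-0.2, 0.4, -1.8]
width: 0.033
```

It has bottomed out: z stalls at 0.0524 and 0.0521 was expected. I release and rise.

```bash

python3 -m jog '[[0,-0.04,0,0,0,0,-1],[0,0,0,0,0,0,-0.2],[0,0,0,0,0,0,-0.1],[0,0,0,0,0,0,0],[0,0,0,0,0,0,0.2],[0,0,0,0,0,0,0.4],[0,0,0,0,0,0,0.4],[0,0,0,0,0,0,0.4]]'
python3 -m jog '[[0,0,-0.3,0,0,0,0.4],[0,0,-0.6,0,0,0,0.4],[0,0,-1,0,0,0,0.4],[0,0,-1,0,0,0,0.4],[0,0,-1,0,0,0,1],[0,0,-1,0,0,0,1],[0,0,-1,0,0,0,1],[0,0,-0.5,0,0,0,1],[0,0,0,0,0,0,1]]'
python3 -c "
from h import *
to(.4178,-.34,.17,8);cap('side','s22');crop('s22',270,150,370,250,6,'s22c')"
```

```text
clock: 42.07
ee_pos: [0.5586, 0.1266, 0.0519]
orientation: [0.0, 0.656, 0.754, 0.001]
wrist_force: [-0.4, -0.0, -0.1]
width: 0.0598
clock: 42.82
ee_pos: [0.5581, 0.1261, 0.192]
orientation: [0.001, 0.656, 0.754, 0.002]
wrist_force: [0.4, 0.3, 0.8]
width: 0.0853
t 42.8167 p [0.5581 0.1261 0.192 ] w 0.0853 F [0.4 0.3 0.8] j [-0.33  0.37  0.08  1.81 -0.04  0.96 -0.1 ]
[[-0.138  0.99   0.004]
 [ 0.99   0.138  0.002]
 [ 0.001  0.004 -1.   ]]
shift units [-22.11 -10.17   1.03]
turn units [ 0.04 -0.01 -0.01]
shift after turn [-22.1  -10.19   1.1 ]
```

View pics/s22c.png

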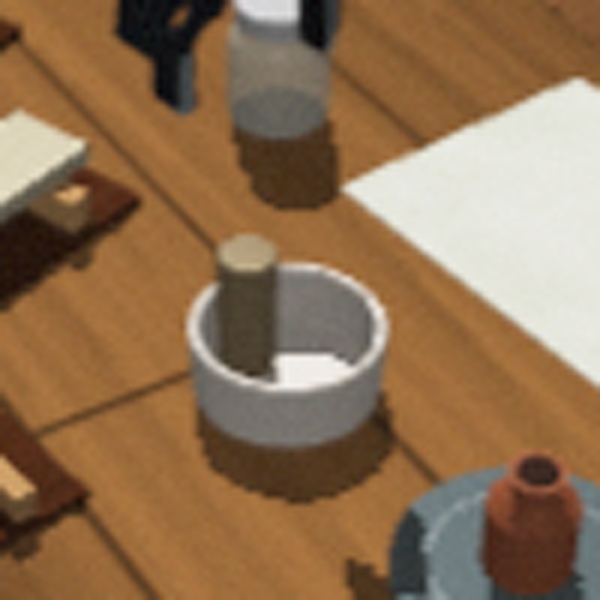

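The first prop stands upright in the crock. Now the second one.

```bash

python3 -m jog '[[-0.6,-0.3,0,0,0,0,1],[-1,-0.5,0,0,0,0,1],[-1,-0.5,0,0,0,0,1],[-1,-0.5,0,0,0,0,1],[-1,-0.5,0,0,0,0,1],[-1,-0.5,0,0,0,0,1],[-1,-0.5,0,0,0,0,1],[-1,-0.5,0,0,0,0,1],[-1,-0.5,0,0,0,0,1],[-1,-0.5,0,0,0,0,1],[-1,-0.4,0,0,0,0,1],[-1,-0.4,0,0,0,0,1]]'
python3 -m jog '[[-1,-0.4,0,0,0,0,1],[-1,-0.4,0,0,0,0,1],[-1,-0.4,0,0,0,0,1],[-1,-0.4,0,0,0,0,1],[-1,-0.3,0,0,0,0,1],[-1,-0.3,0,0,0,0,1],[-1,-0.3,0,0,0,0,1],[-0.8,-0.2,0,0,0,0,1],[-0.5,-0.2,0,0,0,0,1],[0,0,0,0,0,0,1],[0,0,0,0,0,0,1]]'
python3 -c "
from h import *
to(.418,-.34,.17,8);cap('wrist','w23')"; python3 pr.py w23
```

```text
clock: 43.87
ee_pos: [0.4584, -0.1332, 0.1748]
orientation: [-0.011, 0.654, 0.756, -0.008]
wrist_force: [1.2, 0.4, 0.1]
width: 0.0856
clock: 44.78
ee_pos: [0.3955, -0.3217, 0.1595]
orientation: [-0.026, 0.661, 0.75, -0.016]
wrist_force: [0.5, -0.2, -0.1]
width: 0.0857
t 44.7833 p [ 0.3955 -0.3217  0.1595] w 0.0857 F [ 0.5 -0.2 -0.1] j [ 0.35  0.35  0.31  1.94 -0.1   0.92  0.84]
[[-0.125  0.99  -0.061]
 [ 0.992  0.126  0.01 ]
 [ 0.018 -0.059 -0.998]]
shift units [-1.04  0.97 -0.6 ]
turn units [-0.59 -0.18 -0.14]
shift after turn [-1.06  0.99 -0.52]
1385 ((417.7464599609375, -340.4824523925781), 16.996217727661133) [ 0.4177 -0.3397  0.0914] ((417.9466247558594, -340.244140625), (32.29161071777344, 33.56785583496094), 7.532605171203613)
1568 ((555.9995727539062, -298.6649169921875), 17.34543800354004) [ 0.5552 -0.2985  0.0912] ((555.5426025390625, -298.789306640625), (32.792049407958984, 33.468345642089844), 55.639225006103516)
```

```bash

python3 -m jog '[[-0.7,0.5,-0.2,-0.3,-0.1,-0.1,1],[-0.3,0.4,-0.2,-0.29,-0.08,0,1],[0,0,0,0,0,0,1],[0,0,0,0,0,0,1]]'
python3 -c "
from h import *
to(.4178,-.3403,.11,8)"
```

```text
clock: 45.17
ee_pos: [0.4159, -0.3346, 0.1645]
orientation: [-0.002, 0.656, 0.755, 0.001]
wrist_force: [-0.4, 0.2, -0.1]
width: 0.0853
t 45.1667 p [ 0.4159 -0.3346  0.1645] w 0.0853 F [-0.4  0.2 -0.1] j [ 0.38  0.35  0.3   1.92 -0.14  0.89  0.89]
[[-0.139  0.99  -0.001]
 [ 0.99   0.139  0.004]
 [ 0.005 -0.    -1.   ]]
shift units [-0.31  0.06  2.72]
turn units [-0.   -0.05  0.  ]
shift after turn [-0.29  0.05  2.72]
```

```bash

python3 -m jog '[[-0.3,0.05,0.3,0,-0.05,0,1],[0,0,0.5,0,0,0,1],[0,0,0.6,0,0,0,1],[0,0,0.5,0,0,0,1],[0,0,0.3,0,0,0,1],[0,0,0,0,0,0,1],[0,0,0,0,0,0,1]]'
python3 -c "
from h import *
to(.4178,-.3403,.055,8)"
```

```text
clock: 45.75
ee_pos: [0.4174, -0.3366, 0.1147]
orientation: [-0.002, 0.654, 0.756, -0.0]
wrist_force: [-0.0, 0.2, -0.4]
width: 0.0854
t 45.75 p [ 0.4174 -0.3366  0.1147] w 0.0854 F [-0.   0.2 -0.4] j [ 0.4   0.43  0.28  1.95 -0.16  0.79  0.92]
[[-0.144  0.99  -0.004]
 [ 0.99   0.144  0.002]
 [ 0.003 -0.003 -1.   ]]
shift units [-0.2   0.    2.99]
turn units [-0.03 -0.03  0.04]
shift after turn [-0.19 -0.01  2.99]
```

```bash

python3 -m jog '[[-0.2,0,0.4,-0.03,-0.03,0.04,1],[0,0,0.5,0,0,0,1],[0,0,0.6,0,0,0,1],[0,0,0.5,0,0,0,1],[0,0,0.4,0,0,0,1],[0,0,0.2,0,0,0,1],[0,0,0,0,0,0,1],[0,0,0,0,0,0,1]]'
python3 -c "
from h import *
to(.4178,-.3403,.055,8)"
```

```text
clock: 46.42
ee_pos: [0.4184, -0.3418, 0.058]
orientation: [0.001, 0.656, 0.754, -0.0]
wrist_force: [-0.0, -0.3, 0.6]
width: 0.0854
t 46.4167 p [ 0.4184 -0.3418  0.058 ] w 0.0854 F [-0.  -0.3  0.6] j [ 0.43  0.52  0.26  1.97 -0.2   0.67  0.95]
[[-0.138  0.99   0.001]
 [ 0.99   0.138 -0.002]
 [-0.002  0.001 -1.   ]]
shift units [ 0.08 -0.02  0.15]
turn units [ 0.01  0.02 -0.01]
shift after turn [ 0.08 -0.02  0.15]
```

```bash

python3 -m jog '[[0.07,0,0.1,0.01,0.02,0,1],[0,0,0,0,0,0,1],[0,0,0,0,0,0,0.4],[0,0,0,0,0,0,0],[0,0,0,0,0,0,-0.2],[0,0,0,0,0,0,-1],[0,0,0,0,0,0,-1],[0,0,0,0,0,0,-1],[0,0,0,0,0,0,-1]]' 50
python3 -c "
from h import *
st()"
python3 -m jog '[[0,0,-0.2,0,0,0,-1],[0,0,-0.5,0,0,0,-1],[0,0,-0.8,0,0,0,-1],[0,0,-1,0,0,0,-1],[0,0,-1,0,0,0,-1],[0,0,-1,0,0,0,-1],[0,0,-1,0,0,0,-1],[0,0,-0.6,0,0,0,-1],[0,0,0,0,0,0,-1]]'
python3 -c "
from h import *
to(.564,.0834,.16,8);cap('wrist','w24')"
```

```text
clock: 47.17
ee_pos: [0.4195, -0.3411, 0.058]
orientation: [0.001, 0.656, 0.755, 0.0]
wrist_force: [0.5, -0.2, -1.3]
width: 0.0327
t 47.1667 p [ 0.4195 -0.3411  0.058 ] w 0.0327 F [ 0.5 -0.2 -1.3] j [ 0.43  0.52  0.25  1.97 -0.21  0.67  0.95]
[[-0.139  0.99   0.003]
 [ 0.99   0.139 -0.001]
 [-0.002  0.002 -1.   ]]
clock: 47.92
ee_pos: [0.4175, -0.3402, 0.189]
orientation: [-0.0, 0.657, 0.754, 0.0]
wrist_force: [0.8, -1.2, -1.8]
width: 0.0328
t 47.9167 p [ 0.4175 -0.3402  0.189 ] w 0.0328 F [ 0.8 -1.2 -1.8] j [ 0.38  0.33  0.31  1.89 -0.12  0.94  0.88]
[[-0.138  0.991 -0.   ]
 [ 0.991  0.138  0.   ]
 [ 0.    -0.    -1.   ]]
shift units [19.97 10.17  1.45]
turn units [-0.   -0.   -0.02]
shift after turn [19.96 10.2   1.45]
```

View pics/w24.png

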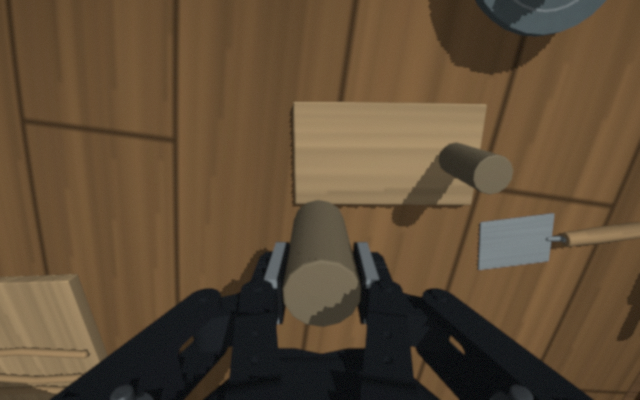

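The second prop is held upright, and prop c at (492,173) is untouched. I carry it over.

```bash

python3 -m jog '[[0.5,0.2,0,0,0,0,-1],[0.9,0.3,0,0,0,0,-1],[0.9,0.3,0,0,0,0,-1],[0.9,0.4,-0.1,0,0,0,-1],[0.9,0.4,0,0,0,0,-1],[0.9,0.4,0,0,0,0,-1],[0.9,0.4,-0.1,0,0,0,-1],[0.9,0.4,0,0,0,0,-1],[0.9,0.4,0,0,0,0,-1],[0.9,0.5,0,0,0,0,-1],[0.9,0.5,-0.1,0,0,0,-1],[0.9,0.5,0,0,0,0,-1]]'
python3 -m jog '[[0.9,0.5,0,0,0,0,-1],[0.9,0.6,-0.1,-0.1,0,0,-1],[0.9,0.6,0,-0.1,0,0,-1],[0.9,0.6,-0.1,-0.1,0,0,-1],[0.9,0.6,0,0,0,0,-1],[0.9,0.6,0,0,0,0,-1],[0.5,0.6,0,0,0,0,-1],[0.2,0.5,0,0,0,0,-1],[0,0.3,0,0,0,0,-1],[0,0,0,0,0,0,-1]]'
python3 -c "
from h import *
to(.564,.0834,.14,8);cap('wrist','w25')"
```

```text
clock: 48.97
ee_pos: [0.4727, -0.1042, 0.1814]
orientation: [-0.012, 0.659, 0.752, -0.005]
wrist_force: [1.0, 0.2, -1.7]
width: 0.0331
clock: 49.8
ee_pos: [0.5466, 0.0504, 0.1738]
orientation: [-0.011, 0.654, 0.756, 0.0]
wrist_force: [0.1, -0.1, -0.5]
width: 0.033
t 49.8 p [0.5466 0.0504 0.1738] w 0.033 F [ 0.1 -0.1 -0.5] j [-0.21  0.36  0.1   1.86 -0.06  0.93  0.07]
[[-0.143  0.99  -0.017]
 [ 0.99   0.143  0.015]
 [ 0.017 -0.015 -1.   ]]
shift units [1.48 1.12 1.7 ]
turn units [-0.15 -0.17  0.04]
shift after turn [1.51 1.09 1.69]
```

View pics/w25.png

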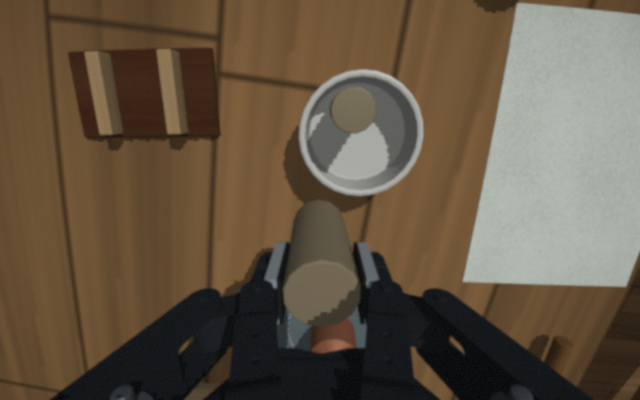

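The first prop's top is at (353,110) inside the crock and the crock centre is about (361,132). I measure both.

```bash
python3 m.py w25 A,.559,.126,.03,.082,.095 crock,.573,.107,.065,.04,.05
python3 -m jog '[[0.7,0.5,0,-0.15,-0.17,0.04,-1],[0.6,0.5,0,0,0,0,-1],[0,0,0.3,0,0,0,-1],[0,0,0.4,0,0,0,-1],[0,0,0,0,0,0,-1],[0,0,0,0,0,0,-1]]'
python3 -c "
from h import *
to(.564,.0834,.12,8)"
```

```text
A 1647 [0.5587 0.1276 0.0873] [array([558.9, 127.3]), array([33. , 32.6]), np.float64(63.7)] circ [559.3 127.5]
crock 2698 [0.5749 0.1125 0.0441] [array([573. , 106.4]), array([110.2, 110.5]), np.float64(13.6)] circ [573.2 106.5]
clock: 50.35
ee_pos: [0.561, 0.071, 0.1571]
orientation: [-0.001, 0.66, 0.751, -0.003]
wrist_force: [-0.1, -0.1, -0.6]
width: 0.0331
t 50.35 p [0.561  0.071  0.1571] w 0.0331 F [-0.1 -0.1 -0.6] j [-0.25  0.41  0.1   1.84 -0.05  0.9  -0.01]
[[-0.129  0.992 -0.005]
 [ 0.992  0.129 -0.004]
 [-0.003 -0.005 -1.   ]]
shift units [0.6  0.24 1.85]
turn units [-0.05  0.03 -0.1 ]
shift after turn [0.59 0.23 1.85]
```

```bash

python3 -m jog '[[0.6,0.24,0.2,-0.05,0.03,-0.1,-1],[0,0,0.4,0,0,0,-1],[0,0,0.5,0,0,0,-1],[0,0,0.4,0,0,0,-1],[0,0,0.2,0,0,0,-1],[0,0,0,0,0,0,-1],[0,0,0,0,0,0,-1]]'
python3 -c "
from h import *
to(.564,.0834,.06,8)"
```

```text
clock: 50.93
ee_pos: [0.5628, 0.0819, 0.118]
orientation: [-0.001, 0.657, 0.754, -0.002]
wrist_force: [-0.8, 0.1, -1.0]
width: 0.0328
t 50.9333 p [0.5628 0.0819 0.118 ] w 0.0328 F [-0.8  0.1 -1. ] j [-0.26  0.46  0.09  1.86 -0.05  0.82 -0.01]
[[-0.137  0.991 -0.003]
 [ 0.991  0.137 -0.001]
 [-0.001 -0.003 -1.   ]]
shift units [0.07 0.08 2.9 ]
turn units [-0.03  0.01 -0.02]
shift after turn [0.07 0.07 2.9 ]
```

```bash

python3 -m jog '[[0.07,0.08,0.3,-0.03,0.01,0,-1],[0,0,0.4,0,0,0,-1],[0,0,0.4,0,0,0,-1],[0,0,0.4,0,0,0,-1],[0,0,0.3,0,0,0,-1],[0,0,0.2,0,0,0,-1],[0,0,0,0,0,0,-1],[0,0,0,0,0,0,-1]]'
python3 -c "
from h import *
to(.564,.0834,.054,8)"
```

```text
clock: 51.6
ee_pos: [0.5645, 0.0834, 0.0736]
orientation: [-0.0, 0.657, 0.754, 0.0]
wrist_force: [0.8, -0.8, -1.5]
width: 0.0331
t 51.6 p [0.5645 0.0834 0.0736] w 0.0331 F [ 0.8 -0.8 -1.5] j [-0.26  0.53  0.08  1.88 -0.06  0.73 -0.  ]
[[-0.137  0.991 -0.   ]
 [ 0.991  0.137  0.   ]
 [ 0.     0.    -1.   ]]
shift units [ 0.   -0.02  0.98]
turn units [ 0.   -0.   -0.02]
shift after turn [ 0.   -0.02  0.98]
```

```bash

python3 -m jog '[[0,-0.02,0.3,0,0,0,-1],[0,0,0.3,0,0,0,-1],[0,0,0.15,0,0,0,-1],[0,0,0.03,0,0,0,-1],[0,0,0,0,0,0,-1],[0,0,0,0,0,0,-1]]'
python3 -m jog '[[0,0,0.06,0,0,0,-1],[0,0,0,0,0,0,-1],[0,0,0,0,0,0,-1]]'
python3 -m jog '[[0,0,0.06,0,0,0,-1],[0,0,0,0,0,0,-1],[0,0,0,0,0,0,-1]]'
python3 -m jog '[[0,0,0.06,0,0,0,-1],[0,0,0,0,0,0,-1],[0,0,0,0,0,0,-1]]'
```

```text
clock: 52.1
ee_pos: [0.5647, 0.0834, 0.0569]
orientation: [0.0, 0.657, 0.754, 0.001]
wrist_force: [-0.6, -0.3, -1.3]
width: 0.0329
clock: 52.35
ee_pos: [0.5651, 0.0835, 0.0561]
orientation: [0.001, 0.657, 0.754, 0.001]
wrist_force: [0.7, 0.4, -0.5]
width: 0.033
clock: 52.6
ee_pos: [0.5655, 0.0835, 0.0552]
orientation: [0.001, 0.657, 0.754, 0.001]
wrist_force: [-0.3, -0.1, -0.4]
width: 0.0329
clock: 52.85
ee_pos: [0.5656, 0.0835, 0.054]
orientation: [0.001, 0.657, 0.754, 0.001]
wrist_force: [-0.5, -0.1, -1.0]
width: 0.033
```

```bash

python3 -m jog '[[0,-0.06,0.06,0.02,0,0,-1],[0,0,0,0,0,0,-1],[0,0,0,0,0,0,-1]]'
python3 -m jog '[[0,0,0.05,0,0,0,-1],[0,0,0,0,0,0,-1],[0,0,0,0,0,0,-1]]'
```

```text
clock: 53.1
ee_pos: [0.5661, 0.0837, 0.0543]
orientation: [0.001, 0.657, 0.754, 0.002]
wrist_force: [0.6, -0.6, -1.9]
width: 0.0326
clock: 53.35
ee_pos: [0.5662, 0.0837, 0.0539]
orientation: [0.001, 0.657, 0.754, 0.002]
wrist_force: [0.3, 0.5, -1.0]
width: 0.0329
```

It is down: z stalls at 0.054, as expected. I release.

```bash

python3 -m jog '[[0,-0.02,0,0,0,0,-1],[0,0,0,0,0,0,-0.2],[0,0,0,0,0,0,-0.1],[0,0,0,0,0,0,0],[0,0,0,0,0,0,0.2],[0,0,0,0,0,0,0.4],[0,0,0,0,0,0,0.4],[0,0,0,0,0,0,0.4]]'
python3 -m jog '[[0,0,-0.3,0,0,0,0.4],[0,0,-0.6,0,0,0,0.4],[0,0,-1,0,0,0,0.4],[0,0,-1,0,0,0,0.4],[0,0,-1,0,0,0,1],[0,0,-1,0,0,0,1],[0,0,-1,0,0,0,1],[0,0,-0.5,0,0,0,1],[0,0,0,0,0,0,1]]'
python3 -c "
from h import *
to(.5557,-.2987,.18,-82);cap('wrist','w26')"; python3 m.py w26 A,.559,.127,.03,.08,.095 B,.564,.083,.03,.08,.095 crock,.573,.107,.065,.04,.05
```

```text
clock: 54.02
ee_pos: [0.5655, 0.0836, 0.0532]
orientation: [0.001, 0.657, 0.754, 0.002]
wrist_force: [0.0, -0.8, 0.2]
width: 0.0598
clock: 54.77
ee_pos: [0.5647, 0.0832, 0.1932]
orientation: [0.002, 0.657, 0.754, 0.002]
wrist_force: [0.3, 0.0, -0.3]
width: 0.0849
t 54.7667 p [0.5647 0.0832 0.1932] w 0.0849 F [ 0.3  0.  -0.3] j [-0.27  0.36  0.1   1.81 -0.04  0.96 -0.02]
[[-0.136  0.991  0.005]
 [ 0.991  0.136  0.001]
 [ 0.001  0.006 -1.   ]]
shift units [-18.85  -3.05   0.63]
turn units [ 0.04 -0.05 15.68]
shift after turn [-3.1  18.84  0.66]
A 1405 [0.5596 0.1268 0.0874] [array([559.7, 120.4]), array([33.1, 46.7]), np.float64(3.4)] circ [559.9 120.5]
B 1197 [0.5648 0.0859 0.0874] [array([566.5,  89.6]), array([43.8, 32.8]), np.float64(74.2)] circ [563.9  90.3]
crock 2089 [0.5744 0.1155 0.0441] [array([573.2, 106.3]), array([110. , 110.9]), np.float64(54.4)] circ [573.5 106.5]
```

View pics/w26.png

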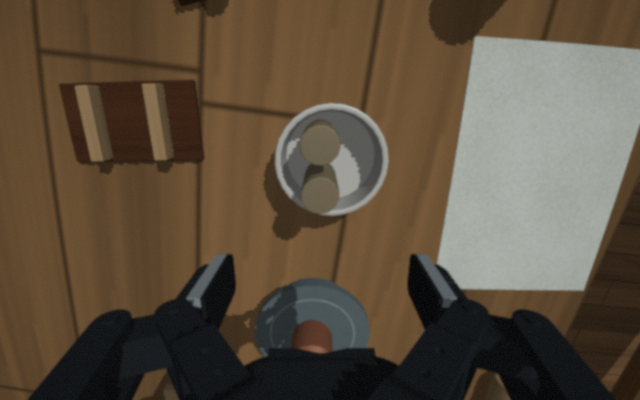

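Both props stand in the crock, at (320,144) and (320,194). I turn 90° and go for the last one.

```bash

python3 -m jog '[[0,0,-0.5,0,0,1,1],[0,0,-0.5,0,0,1,1],[0,0,-0.3,0,0,1,1],[0,0,0,0,0,1,1],[0,0,0,0,0,1,1],[0,0,0,0,0,1,1],[0,0,0,0,0,1,1],[0,0,0,0,0,1,1],[0,0,0,0,0,1,1],[0,0,0,0,0,1,1],[0,0,0,0,0,1,1],[0,0,0,0,0,1,1]]'
python3 -m jog '[[0,0.3,0,0,0,1,1],[0,0.6,0,0,0,0.7,1],[0,0.9,0,0,0,0.3,1],[0,1,0,0,0,0,1],[0,1,0,0,0,0,1],[0,1,0,0,0,0,1],[0,1,0,0,0,0,1],[0,1,0,0,0,0,1],[0,1,0,0,0,0,1],[0,1,0,0,0,0,1],[0,1,0,0,0,0,1],[0,1,0,0,0,0,1]]'
python3 -c "
from h import *
to(.5557,-.2987,.2,-82)"
```

```text
clock: 55.82
ee_pos: [0.5545, 0.081, 0.2042]
orientation: [0.0, 0.975, 0.224, -0.01]
wrist_force: [1.3, -0.6, -0.2]
width: 0.0856
clock: 56.82
ee_pos: [0.6016, -0.1391, 0.1883]
orientation: [0.002, 0.992, 0.125, -0.022]
wrist_force: [-0.4, -0.4, -0.7]
width: 0.0854
t 56.8167 p [ 0.6016 -0.1391  0.1883] w 0.0854 F [-0.4 -0.4 -0.7] j [-0.13  0.5   0.42  1.66 -0.21  1.06 -0.97]
[[ 0.968  0.249 -0.044]
 [ 0.249 -0.969 -0.009]
 [-0.045 -0.002 -0.999]]
shift units [-4.23  7.15 -0.41]
turn units [0.   0.45 1.12]
shift after turn [-3.38  7.58 -0.59]
```

```bash

python3 -m jog '[[-0.6,0.9,-0.1,0,0.2,0.5,1],[-0.5,0.9,-0.1,0,0.15,0.5,1],[-0.5,0.9,0,0,0.1,0.1,1],[-0.4,0.9,0,0,0,0,1],[-0.4,0.9,0,0,0,0,1],[-0.3,0.9,0,0,0,0,1],[-0.2,0.7,0,0,0,0,1],[-0.1,0.4,0,0,0,0,1],[0,0,0,0,0,0,1],[0,0,0,0,0,0,1]]'
python3 -c "
from h import *
to(.5557,-.2987,.13,-82);cap('wrist','w27')"; python3 pr.py w27
```

```text
clock: 57.65
ee_pos: [0.5509, -0.3011, 0.1828]
orientation: [0.002, 0.998, 0.064, -0.008]
wrist_force: [-1.3, 0.0, 0.3]
width: 0.0858
t 57.65 p [ 0.5509 -0.3011  0.1828] w 0.0858 F [-1.3  0.   0.3] j [ 0.1   0.52  0.48  1.67 -0.25  1.03 -0.78]
[[ 0.992  0.128 -0.015]
 [ 0.128 -0.992 -0.005]
 [-0.016  0.003 -1.   ]]
shift units [ 0.29 -0.1   2.64]
turn units [ 0.03  0.16 -0.11]
shift after turn [ 0.25 -0.09  2.64]
1240 ((556.3788452148438, -299.26593017578125), 16.835046768188477) [ 0.5568 -0.2991  0.0915] ((556.2196044921875, -299.2213134765625), (32.907203674316406, 32.78736114501953), 21.76129150390625)
```

View pics/w27.png

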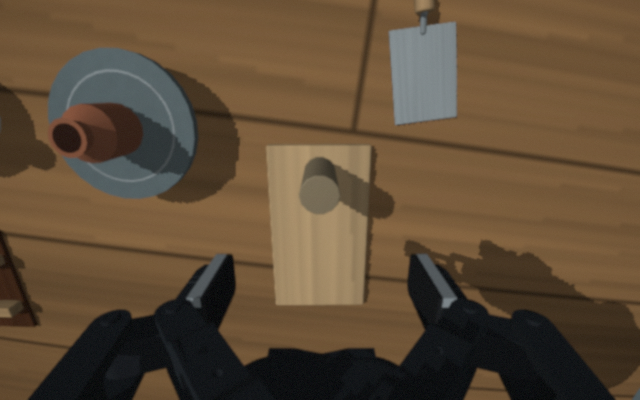

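```bash

python3 -m jog '[[0.29,-0.1,0.2,0.03,0.16,-0.11,1],[0,0,0.5,0,0,0,1],[0,0,0.6,0,0,0,1],[0,0,0.5,0,0,0,1],[0,0,0.3,0,0,0,1],[0,0,0.1,0,0,0,1],[0,0,0,0,0,0,1],[0,0,0,0,0,0,1]]'
python3 -c "
from h import *
to(.5563,-.2992,.055,-82)"
```

```text
clock: 58.37
ee_pos: [0.5585, -0.29, 0.1312]
orientation: [-0.003, 0.997, 0.075, -0.0]
wrist_force: [0.2, 0.2, 0.3]
width: 0.0855
t 58.3667 p [ 0.5585 -0.29    0.1312] w 0.0855 F [0.2 0.2 0.3] j [ 0.12  0.57  0.44  1.71 -0.3   0.93 -0.74]
[[ 0.989  0.15  -0.001]
 [ 0.15  -0.989  0.005]
 [-0.    -0.005 -1.   ]]
shift units [-0.18  0.46  3.81]
turn units [-0.05  0.    0.11]
shift after turn [-0.18  0.44  3.81]
```

```bash

python3 -m jog '[[-0.18,0.45,0.1,-0.05,0,0.11,1],[0,0,0,0,0,0,1],[0,0,0,0,0,0,1]]'
python3 -c "
from h import *
to(.5563,-.2992,.055,-82)"
python3 -m jog '[[0,0,0.4,0,0,0,1],[0,0,0.5,0,0,0,1],[0,0,0.6,0,0,0,1],[0,0,0.5,0,0,0,1],[0,0,0.4,0,0,0,1],[0,0,0.2,0,0,0,1],[0,0,0,0,0,0,1],[0,0,0,0,0,0,1]]'
python3 -c "
from h import *
to(.5563,-.2992,.055,-82)"
```

```text
clock: 58.62
ee_pos: [0.5567, -0.3006, 0.1296]
orientation: [0.0, 0.998, 0.07, 0.0]
wrist_force: [0.2, -0.0, 0.6]
width: 0.0852
t 58.6167 p [ 0.5567 -0.3006  0.1296] w 0.0852 F [ 0.2 -0.   0.6] j [ 0.13  0.58  0.44  1.71 -0.3   0.92 -0.74]
[[ 0.99   0.139  0.001]
 [ 0.139 -0.99  -0.001]
 [ 0.001  0.001 -1.   ]]
shift units [-0.01 -0.08  3.73]
turn units [ 0.01 -0.01 -0.  ]
shift after turn [-0.01 -0.07  3.73]
clock: 59.28
ee_pos: [0.556, -0.3012, 0.0712]
orientation: [0.0, 0.998, 0.069, -0.0]
wrist_force: [0.7, 0.1, -0.2]
width: 0.0854
t 59.2833 p [ 0.556  -0.3012  0.0712] w 0.0854 F [ 0.7  0.1 -0.2] j [ 0.15  0.66  0.41  1.73 -0.34  0.82 -0.71]
[[ 0.991  0.137 -0.   ]
 [ 0.137 -0.991 -0.001]
 [-0.     0.001 -1.   ]]
shift units [ 0.03 -0.1   0.81]
turn units [ 0.01  0.   -0.02]
shift after turn [ 0.03 -0.1   0.81]
```

```bash

python3 -m jog '[[0.02,-0.1,0.3,0.01,0,0,1],[0,0,0.3,0,0,0,1],[0,0,0.1,0,0,0,1],[0,0,0,0,0,0,1],[0,0,0,0,0,0,0.4],[0,0,0,0,0,0,0],[0,0,0,0,0,0,-0.2],[0,0,0,0,0,0,-1],[0,0,0,0,0,0,-1],[0,0,0,0,0,0,-1],[0,0,0,0,0,0,-1]]' 50
python3 -c "
from h import *
st()"
python3 -m jog '[[0,0,-0.2,0,0,0,-1],[0,0,-0.5,0,0,0,-1],[0,0,-0.8,0,0,0,-1],[0,0,-1,0,0,0,-1],[0,0,-1,0,0,0,-1],[0,0,-1,0,0,0,-1],[0,0,-1,0,0,0,-1],[0,0,-1,0,0,0,-1],[0,0,-0.4,0,0,0,-1],[0,0,0,0,0,0,-1]]'
python3 -c "
from h import *
to(.598,.110,.2,-82);cap('wrist','w28')"
```

```text
clock: 60.2
ee_pos: [0.5575, -0.2994, 0.0576]
orientation: [0.0, 0.998, 0.069, 0.001]
wrist_force: [0.1, 0.8, -1.3]
width: 0.0331
t 60.2 p [ 0.5575 -0.2994  0.0576] w 0.0331 F [ 0.1  0.8 -1.3] j [ 0.16  0.67  0.4   1.74 -0.35  0.8  -0.71]
[[ 0.99   0.138  0.003]
 [ 0.138 -0.99  -0.001]
 [ 0.003  0.001 -1.   ]]
clock: 61.03
ee_pos: [0.555, -0.2992, 0.2056]
orientation: [-0.0, 0.998, 0.068, -0.0]
wrist_force: [0.1, -0.6, -1.4]
width: 0.033
t 61.0333 p [ 0.555  -0.2992  0.2056] w 0.033 F [ 0.1 -0.6 -1.4] j [ 0.1   0.49  0.48  1.65 -0.25  1.06 -0.78]
[[ 0.991  0.136 -0.   ]
 [ 0.136 -0.991  0.   ]
 [-0.    -0.    -1.   ]]
shift units [  4.91 -19.97   0.29]
turn units [-0.    0.   -0.03]
shift after turn [  4.98 -19.96   0.28]
```

View pics/w28.png

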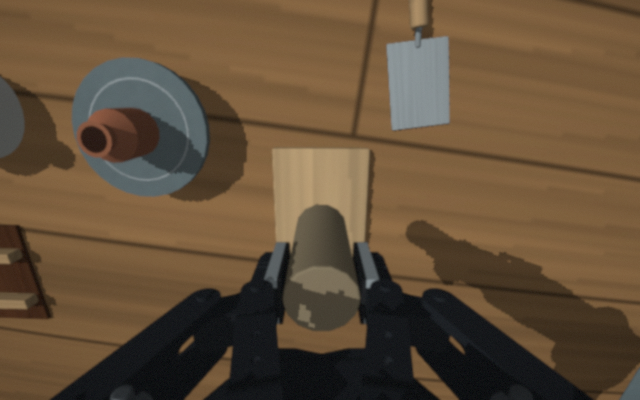

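The last prop is held. I carry it above vase height, since its bottom is about 0.16 m and the vase top is 0.104 m.

```bash

python3 -m jog '[[0.1,-0.5,-0.1,0,0,0,-1],[0.2,-0.9,-0.1,0,0,0,-1],[0.2,-0.9,-0.1,0,0,0,-1],[0.2,-0.9,-0.1,0,0,0,-1],[0.25,-0.9,-0.1,0,0,0,-1],[0.25,-0.9,-0.1,0,0,0,-1],[0.25,-0.9,-0.1,0,0,0,-1],[0.25,-0.9,-0.1,0,0,0,-1],[0.25,-0.9,-0.1,0,0,0,-1],[0.25,-0.9,-0.1,0,0,0,-1],[0.25,-0.9,-0.1,0,0,0,-1],[0.25,-0.9,-0.1,0,0,0,-1]]'
python3 -c "
from h import *
to(.598,.110,.19,-82)"
```

```text
clock: 62.08
ee_pos: [0.5682, -0.0701, 0.212]
orientation: [-0.004, 0.998, 0.065, -0.016]
wrist_force: [0.6, -0.0, -1.3]
width: 0.0328
t 62.0833 p [ 0.5682 -0.0701  0.212 ] w 0.0328 F [ 0.6 -0.  -1.3] j [-0.26  0.39  0.44  1.77 -0.19  1.06 -1.2 ]
[[ 0.991  0.13  -0.032]
 [ 0.13  -0.992  0.006]
 [-0.031 -0.01  -0.999]]
shift units [ 2.68 -8.73  1.1 ]
turn units [-0.1   0.31 -0.1 ]
shift after turn [ 2.73 -8.71  1.1 ]
```

```bash

python3 -m jog '[[0.4,-0.9,-0.1,-0.05,0.15,0,-1],[0.4,-0.9,-0.1,-0.05,0.15,0,-1],[0.4,-0.9,-0.1,0,0.1,0,-1],[0.4,-0.9,0,0,0.1,0,-1],[0.4,-0.9,0,0,0.05,0,-1],[0.4,-0.9,0,0,0,0,-1],[0.3,-0.7,0,0,0,-0.1,-1],[0.3,-0.6,0,0,0,0,-1],[0.2,-0.4,0,0,0,0,-1],[0,0,0,0,0,0,-1],[0,0,0,0,0,0,-1]]'
python3 -c "
from h import *
to(.598,.110,.17,-82);cap('wrist','w29');cap('top','t29')
P=cloud('t29')
"; python3 m.py w29 crock,.573,.107,.065,.04,.05
```

```text
clock: 63.0
ee_pos: [0.602, 0.1017, 0.2036]
orientation: [-0.002, 0.997, 0.077, -0.001]
wrist_force: [0.2, -0.8, -1.0]
width: 0.0329
t 63.0 p [0.602  0.1017 0.2036] w 0.0329 F [ 0.2 -0.8 -1. ] j [-0.49  0.44  0.37  1.7  -0.19  1.03 -1.47]
[[ 0.988  0.154 -0.001]
 [ 0.154 -0.988  0.004]
 [-0.001 -0.004 -1.   ]]
shift units [-0.13 -0.43  1.68]
turn units [-0.04  0.01  0.15]
shift after turn [-0.14 -0.44  1.68]
crock 1381 [0.5951 0.1127 0.0443] [array([584.6, 106.5]), array([ 88.4, 111. ]), np.float64(2.5)] circ [573.5 106. ]
```

View pics/w29.png

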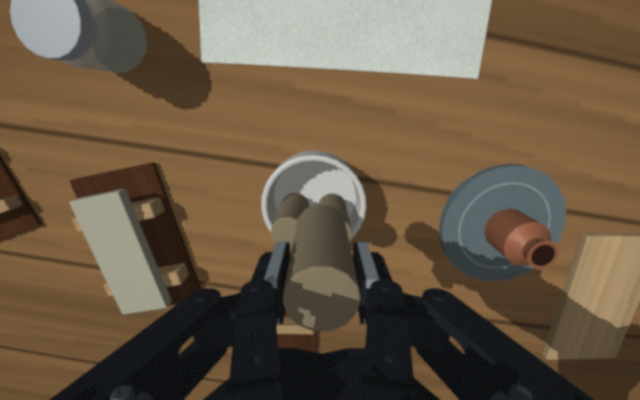

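```bash

python3 -m jog '[[-0.13,-0.43,0.2,-0.04,0.01,0.15,-1],[0,0,0.4,0,0,0,-1],[0,0,0.5,0,0,0,-1],[0,0,0.3,0,0,0,-1],[0,0,0,0,0,0,-1],[0,0,0,0,0,0,-1]]'
python3 -c "
from h import *
to(.598,.110,.12,-82)"
```

```text
clock: 63.6
ee_pos: [0.5987, 0.1006, 0.174]
orientation: [0.001, 0.998, 0.064, 0.001]
wrist_force: [0.3, 0.2, -1.3]
width: 0.0332
t 63.6 p [0.5987 0.1006 0.174 ] w 0.0332 F [ 0.3  0.2 -1.3] j [-0.49  0.47  0.37  1.74 -0.2   0.97 -1.49]
[[ 0.992  0.128  0.001]
 [ 0.128 -0.992 -0.003]
 [ 0.001  0.003 -1.   ]]
shift units [ 0.02 -0.48  2.7 ]
turn units [ 0.03 -0.01 -0.11]
shift after turn [ 0.03 -0.47  2.7 ]
```

```bash

python3 -m jog '[[0.02,-0.47,0,0.03,-0.01,-0.11,-1],[0,0,0.2,0,0,0,-1],[0,0,0.2,0,0,0,-1],[0,0,0,0,0,0,-1],[0,0,0,0,0,0,-1]]'
python3 -c "
from h import *
to(.598,.110,.12,-82)"
```

```text
clock: 64.02
ee_pos: [0.5985, 0.11, 0.1655]
orientation: [-0.0, 0.998, 0.07, 0.0]
wrist_force: [-0.4, -0.6, -0.9]
width: 0.033
t 64.0167 p [0.5985 0.11   0.1655] w 0.033 F [-0.4 -0.6 -0.9] j [-0.5   0.48  0.36  1.74 -0.2   0.95 -1.49]
[[ 0.99   0.14   0.001]
 [ 0.14  -0.99   0.   ]
 [ 0.001 -0.    -1.   ]]
shift units [-0.02 -0.    2.27]
turn units [-0.   -0.01  0.  ]
shift after turn [-0.02 -0.    2.27]
```

```bash

python3 -m jog '[[-0.02,0,0.3,0,0,0,-1],[0,0,0.4,0,0,0,-1],[0,0,0.5,0,0,0,-1],[0,0,0.5,0,0,0,-1],[0,0,0.3,0,0,0,-1],[0,0,0.1,0,0,0,-1],[0,0,0,0,0,0,-1],[0,0,0,0,0,0,-1]]'
python3 -c "
from h import *
to(.598,.110,.07,-82);cap('wrist','w30');cap('side','s30');crop('s30',270,150,370,250,6,'s30c')"
```

```text
clock: 64.68
ee_pos: [0.5972, 0.1097, 0.1176]
orientation: [0.0, 0.998, 0.07, -0.001]
wrist_force: [0.0, -0.9, -0.6]
width: 0.0328
t 64.6833 p [0.5972 0.1097 0.1176] w 0.0328 F [ 0.  -0.9 -0.6] j [-0.48  0.54  0.34  1.77 -0.23  0.87 -1.47]
[[ 0.99   0.14  -0.001]
 [ 0.14  -0.99  -0.001]
 [-0.001  0.    -1.   ]]
shift units [ 0.05 -0.01  2.38]
turn units [0.   0.01 0.01]
shift after turn [ 0.04 -0.01  2.38]
```

View pics/w30.png

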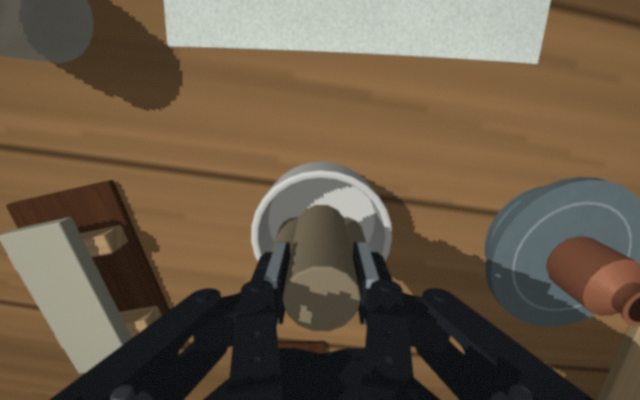

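View pics/s30c.png

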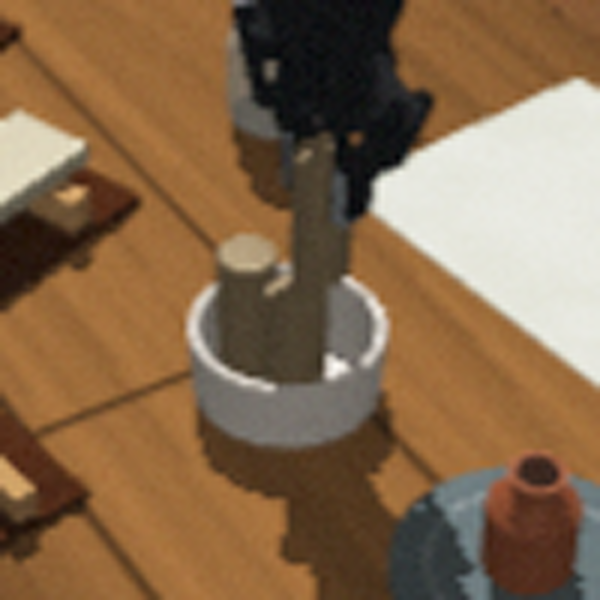

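The prop bottom is already below the other tops with no contact. I continue down.

```bash

python3 -m jog '[[0.03,0,0.3,0,0.01,0,-1],[0,0,0.4,0,0,0,-1],[0,0,0.4,0,0,0,-1],[0,0,0.4,0,0,0,-1],[0,0,0.3,0,0,0,-1],[0,0,0.1,0,0,0,-1],[0,0,0,0,0,0,-1],[0,0,0,0,0,0,-1]]'
python3 -c "
from h import *
to(.598,.110,.0536,-82)"
```

```text
clock: 65.45
ee_pos: [0.5988, 0.1102, 0.0765]
orientation: [-0.0, 0.998, 0.07, 0.001]
wrist_force: [-1.2, 0.2, -1.4]
width: 0.0329
t 65.45 p [0.5988 0.1102 0.0765] w 0.0329 F [-1.2  0.2 -1.4] j [-0.47  0.6   0.32  1.79 -0.25  0.79 -1.45]
[[ 0.99   0.14   0.002]
 [ 0.14  -0.99   0.   ]
 [ 0.002 -0.    -1.   ]]
shift units [-0.04  0.    1.15]
turn units [-0.   -0.02  0.01]
shift after turn [-0.04  0.    1.15]
```

```bash

python3 -m jog '[[-0.03,0,0.3,0,-0.02,0,-1],[0,0,0.3,0,0,0,-1],[0,0,0.25,0,0,0,-1],[0,0,0.05,0,0,0,-1],[0,0,0,0,0,0,-1],[0,0,0,0,0,0,-1]]'
python3 -m jog '[[-0.03,0,0.06,0,0,0,-1],[0,0,0,0,0,0,-1],[0,0,0,0,0,0,-1]]'
python3 -m jog '[[-0.03,0,0.06,0,0,0,-1],[0,0,0,0,0,0,-1],[0,0,0,0,0,0,-1]]'
python3 -m jog '[[-0.03,0,0.06,0,0,0,-1],[0,0,0,0,0,0,-1],[0,0,0,0,0,0,-1]]'
```

```text
clock: 65.95
ee_pos: [0.5987, 0.1102, 0.057]
orientation: [-0.0, 0.998, 0.07, 0.0]
wrist_force: [-0.5, 0.2, -1.1]
width: 0.0329
clock: 66.2
ee_pos: [0.5984, 0.1101, 0.0561]
orientation: [-0.0, 0.998, 0.07, 0.001]
wrist_force: [0.4, -0.0, -1.9]
width: 0.033
clock: 66.45
ee_pos: [0.5981, 0.1101, 0.0553]
orientation: [-0.0, 0.998, 0.07, 0.001]
wrist_force: [0.5, -0.1, -2.3]
width: 0.0329
clock: 66.7
ee_pos: [0.5975, 0.1101, 0.0542]
orientation: [-0.0, 0.998, 0.07, 0.001]
wrist_force: [0.4, -0.2, -0.5]
width: 0.0326
```

```bash

python3 -m jog '[[0,0,0.06,0,0,0,-1],[0,0,0,0,0,0,-1],[0,0,0,0,0,0,-1]]'
python3 -m jog '[[0,0,0.05,0,0,0,-1],[0,0,0,0,0,0,-1],[0,0,0,0,0,0,-1]]'
```

```text
clock: 66.95
ee_pos: [0.5981, 0.1102, 0.0536]
orientation: [-0.0, 0.998, 0.07, 0.002]
wrist_force: [-0.3, -0.0, -2.3]
width: 0.0329
clock: 67.2
ee_pos: [0.5987, 0.1102, 0.0536]
orientation: [-0.001, 0.998, 0.07, 0.002]
wrist_force: [-1.0, -0.3, -1.6]
width: 0.0325
```

It stalls at 0.0536, exactly the expected floor height. I release and rise.

```bash

python3 -m jog '[[-0.03,0,0,0,0,0,-1],[0,0,0,0,0,0,-0.2],[0,0,0,0,0,0,-0.1],[0,0,0,0,0,0,0],[0,0,0,0,0,0,0.1],[0,0,0,0,0,0,0.2],[0,0,0,0,0,0,0.2],[0,0,0,0,0,0,0.2]]'
python3 -m jog '[[0,0,-0.3,0,0,0,0.2],[0,0,-0.6,0,0,0,0.2],[0,0,-1,0,0,0,0.2],[0,0,-1,0,0,0,0.2],[0,0,-1,0,0,0,0.2],[0,0,-1,0,0,0,0.2],[0,0,-1,0,0,0,0.2],[0,0,-1,0,0,0,0.2],[0,0,-0.5,0,0,0,0.2],[0,0,0,0,0,0,0.2],[0,0,0,0,0,0,0.2],[0,0,0,0,0,0,0.2]]'
python3 -c "
from h import *
st();cap('wrist','w31');cap('side','s31');cap('top','t31');crop('s31',210,130,450,310,3,'s31c');crop('t31',125,130,505,280,2,'t31c')"
python3 m.py t31 vase,.58,-.106,.03,.098,.11 wheel,.58,-.106,.08,.036,.044 jar,.69,.34,.05,.08,.1
python3 m.py t0 jar,.69,.34,.05,.08,.1 2>/dev/null; python3 m.py top0 jar,.69,.34,.05,.08,.1
```

```text
clock: 67.87
ee_pos: [0.5983, 0.1102, 0.0533]
orientation: [-0.001, 0.998, 0.07, 0.003]
wrist_force: [0.1, -1.2, 0.1]
width: 0.0509
clock: 68.87
ee_pos: [0.5976, 0.1091, 0.2166]
orientation: [-0.001, 0.998, 0.069, 0.005]
wrist_force: [0.8, 0.7, 0.3]
width: 0.0511
t 68.8667 p [0.5976 0.1091 0.2166] w 0.0511 F [0.8 0.7 0.3] j [-0.51  0.42  0.38  1.71 -0.18  1.04 -1.51]
[[ 0.99   0.138  0.009]
 [ 0.138 -0.99   0.003]
 [ 0.009 -0.002 -1.   ]]
vase 97 [ 0.5796 -0.1055  0.1042] [array([ 579.6, -105.5]), array([27.6, 28.1]), np.float64(18.1)] circ [ 579.5 -106. ]
wheel 1438 [ 0.5763 -0.1039  0.04  ] [array([ 580., -106.]), array([136.3, 138.2]), np.float64(43.2)] circ [ 580.1 -106.3]
jar 371 [0.7092 0.339  0.0901] [array([709.3, 339.4]), array([58.1, 56.6]), np.float64(13.6)] circ [710.3 340.7]
jar 374 [0.709  0.3391 0.09  ] [array([709.5, 338.8]), array([58.8, 55.1]), np.float64(3.2)] circ [709.7 340.1]
```

View pics/s31c.png

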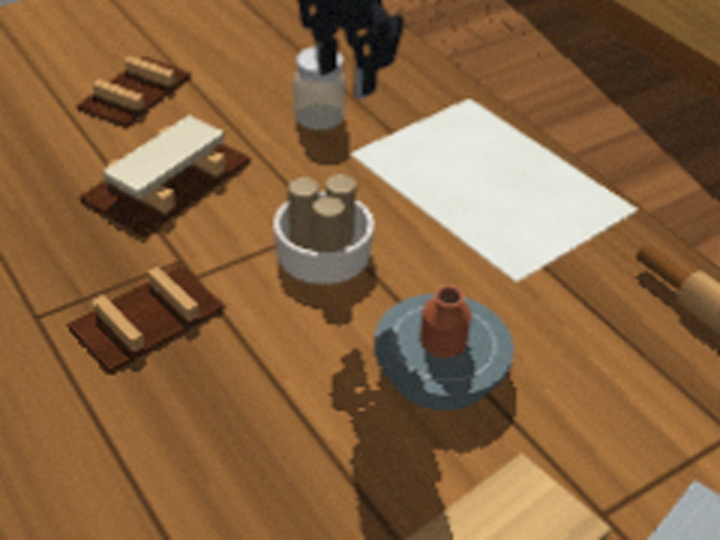

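View pics/t31c.png

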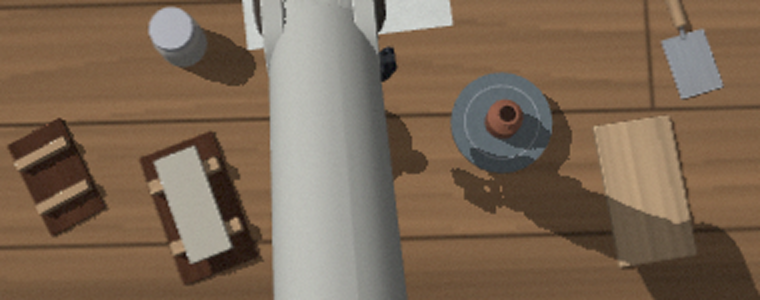

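View pics/w31.png

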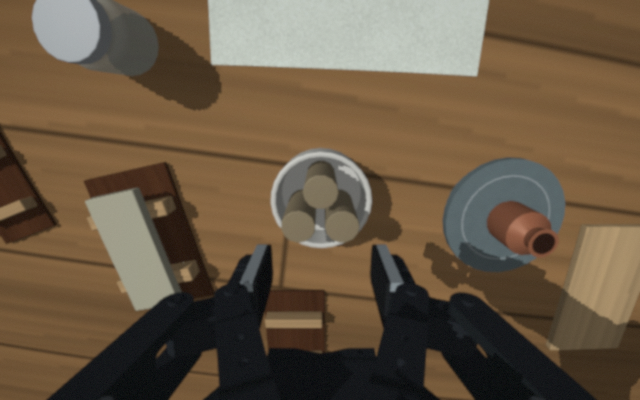

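All three props stand in a triangle in the crock. The vase and shelf are unchanged, and so are the jar and trowel. I do one last check of the prop tops and the shelf, then hand in.

```bash
python3 - <<'E'
from h import *
P=cloud('w31');
for u,v in [(320,190),(298,226),(342,226)]:
    print(np.round(np.nanmedian(P[v-5:v+6,u-5:u+6].reshape(-1,3),0),4), np.round(np.nanstd(P[v-5:v+6,u-5:u+6,2]),4))
E
python3 m.py t31 shelf,.4755,.318,.1,.041,.051 
python3 -c "
from workcell import ctrl
print(ctrl.close_job())"
```

```text
[0.5988 0.1107 0.0875] 0.0007
[0.5598 0.1269 0.0877] 0.0007
[0.566  0.0846 0.0876] 0.0006
shelf 1167 [0.4752 0.3177 0.0462] [array([476.3, 318.7]), array([151.3,  61.3]), np.float64(20.3)] circ [476.3 318.8]
the job is handed in; nothing more can be done
None
```

I finished the job in the order asked and handed it in at about 69 s of the 138 s allowed.

- **Vase:** it stands upright on the banding wheel, within about 0.6 mm of the wheel's centre in the top camera.
- **Shelf:** it lies flat on the 190 mm rack, with its top measured at 46 mm. It is centred to within about 1 mm, and its yaw is 20.1–20.3° against the rack's 20°.
- **Props:** all three stand upright in a triangle in the crock, with tops at 87.5–87.7 mm. The expected height is 88 mm, so they are all the way down.
- **Bystanders:** the glaze jar measured within 1 mm of its start position. The trowel was only checked by eye in the final picture, where it looked unmoved.

**Disagreements:** the top and wrist cameras disagreed by about 2 mm in absolute position, so I used the wrist camera for aligning. The two pair props measured about 48 mm centre to centre instead of the 52 mm implied by the 18 mm gap, which caused no problem. No other check failed. The wrist force readings were too noisy to show light contact, so I judged each touchdown from the height where the downward motion stalled.

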